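Empty a batch of used standard bottles through a drop-bottom discard hopper

ROBOT

A 6-joint arm with a two-finger parallel gripper is mounted at the origin on a cart in front of the work surface, level with it; the furniture and walls round the work are solid. World frame = base frame: x ahead of the robot, y to its left, z up, the work surface at z = 0. Lengths are in mm, angles in rad, forces in N, time in s.
With the tool pointing down it reaches from about 300 to 850 mm from the base axis. Payload 4.2 kg.
Tool frame: the origin (TCP) lies at the very end of the fingers, on their centre line; the grasp point (between the pads) lies 19 mm behind it; z points along the fingers, y is the line along which they close (so a half turn about z gives the same grasp; the last joint's range is limited). The gripper opens to 91 mm and grips with 3 to 60 N. Pads are 32 mm wide; open, the fingers measure 118 mm over their backs; the gripper's body (76 mm by 178 mm) begins 60 mm behind the grasp point.
Start: joints at [-1.311, 0.32, 1.565, -0, 1.257, -0.02], TCP at [158.797, -552.654, 213.976] pointing down, gripper open.
Joint ranges: [-3.11, 3.11], [-0.84, 2.01], [0.21, 2.61], [-1.34, 4.49], [0.05, 2.63], [-2.56, 2.56]. Speed limits (rad/s): [2.57, 2.57, 3.14, 3.14, 3.14, 3.14].

INTERFACE

Orientations are given as a unit quaternion [w, x, y, z].
In Python, from plant import * gives the robot as it stands.
- The arm moves only by the shell command python3 -m crank 'ROWS' [OPENING]. ROWS is a JSON object of lists of equal length, an entry for each row: "slide": the shift along the tool's x, y, z in mm, a list of three; "yaw": the turn about the tool's z in rad. A call has 1 to 5 rows; each row shifts and turns the commanded pose from where the row before left it, along the tool's axes as they then stand; what a row does not reach is not made up. A row lasts 1/12 s, in which the tool goes at most 41.7 mm and 7.16 degrees, less where a joint would pass 70% of its speed; a pose out of reach is approached as far as the arm can. A call is refused whole if a number of a shift passes 41.7 or a number of a turn 0.125, either way. A call with a gripper value outside its range is refused whole. OPENING is the closure, from 0 (fully open) to 1 (shut), set as the call begins (- or left out, the last holds). The fingers move at their own pace and stop on an object; the grip force is fixed at half the most. Time passes only in rows, so rows that do not move let the fingers close. It gives the time, the measured TCP pose, the force, the opening and the grip force at its end, in the units of the state.
- get_state(): the state, without advancing time (a new reading comes with each control period).
- capture(name): name is "side" or "top" or "wrist"; returns a dict with "img" (384x512x3 uint8, red, green, blue), "fx", "fy", "cx", "cy" (pixels), "world_from_camera" (4x4, takes a point from camera to world coordinates). Camera axes: x right, y down, z forward; pixel columns grow to the right and rows downward; lengths in mm; the calibration is good to about 2 mm. The wrist camera is an equidistant fisheye: a pixel r from the principal point sees the ray r / f radians off the axis. A picture is of the moment at which its call begins. There is no depth.
- sign_off(): hands the job in; it is judged then, once.
The state is a dict: "time_s": time; "joints": joint angles; "joint_velocities": joint speeds; "joint_torque": joint torques, N m; "eef_pos": TCP position; "tool_rot": TCP orientation; "ft_force": force on the tool from outside, world axes, zero at the start; "wrist_torque": the same for the moment, N m; "finger_gap": opening from 0.0 (shut) to 1.0 (fully open); "grasp_force": force on a finger pad.
Only numpy, scipy, OpenCV 4.12 (cv2) and the standard library are available. Lean on these libraries where they do the work, as an engineer would, in place of code of your own. Each camera call takes 0.05 s, during which the arm holds its last target. There are 200 camera calls.

TASK

The small white screw-capped standard bottles on the bench are used up: put every one of them into the discard hopper while its trap is still latched. Then draw the locking blade and stand it fully home in the white parking block, swing the trap wide open with its lever so that all the bottles drop into the tote underneath, swing the trap fully shut again, and slide the blade back down into the latch slot until it is fully home. Leave the brown bottles where they stand.

Things in the scene. Friction and masses are not known exactly. Their poses are not given: they have to be found in the camera images.
- hopper: Discard hopper, a fixed four-legged stand with a grey sheet-metal box open at the top. Origin on the bench under the box's centre; z up, lever and latch in front (-x), +y its left. Inside, the box is 160 (x) by 108 mm (y); its floor, the trap, lies at z = 188, the flared rim at 279 mm (202 x 150 outside). A flange plate, top z = 170, reaches from x -155 to 122, y -98 to 138 mm.
- tote: Grey open tote, 220 (x) by 190 by 92 mm high, walls 4 mm, fixed under the hopper between its legs; what falls through the trap lands in it. Origin at the centre of its underside, on the bench; axes as the hopper's.
- trap (a joint): The trap: steel floor plate, hinged along the hopper's right (-y) side, with its lever. 0 = shut (at its stop), 1.4 rad = hanging down at its other stop. The hinge is stiff (0.4 N m): the trap stays where it is put, loaded or not; the handle moves with 3 to 7 N. The blade in the latch slot locks it (slight play); it enters only with the trap within about 0.04 rad of shut.
- trap_axis (a point): Point on the trap's hinge axis (along the hopper's x, 185 mm above the bench), in the plane in which the middle of the handle swings.
- trap_handle (a point): Middle of the lever's handle, a black round bar 24 mm thick, 42 mm long, along the hopper's x, in front of the hopper. It swings in the hopper's y-z plane on a circle of 112 mm about trap_axis: trap shut, it leans 0.7 rad to the right (-y) of upright, wide open 0.7 rad to the left; it is 271 mm high at both ends, 297 half-way. Grip it from above or push it sideways.
- latch_mouth (a point): Centre of the mouth of the latch slot, a vertical slot between steel jaws in front of the box, 262 mm above the bench, 46 mm long along the hopper's x and 10 mm wide along its y. Below it turns the trap's notched disc, which the blade's tongue enters when the trap is shut.
- blade: Loose locking blade, 90 g: flat steel tongue 40 wide (x), 6 thick (y), 44 mm long, then an 8 mm tip of 34 x 3.5; above it a black grip 44 (x) x 14 (y) x 34 mm. Origin at the centre of the shoulder under the grip, z up: tongue down to z = -52, grip z = 0 to 34. Fully home, the shoulder rests on the slot's mouth. Starts in the latch slot; either way round fits. Grip it across its 14 mm.
- park: White parking block for the blade, fixed to the bench: base plate 92 (x) by 60 by 6 mm with a slotted block 56 x 24 mm on it, 64 mm high in all. Origin on the bench under the slot; the slot's long side runs along its x.
- park_mouth (a point): Centre of the mouth of the parking slot, 64 mm above the bench: a vertical slot 46 mm along the block's x and 10 mm along its y, 58 mm deep.
- bottle1: A used-up standard bottle, white plastic with a screw cap, empty and light, 37 mm in diameter and 88 mm high; origin at the centre of its underside, z towards the cap. May be absent; may fall over if knocked. Behind the bottles stands a tall instrument (front face at x = 0.68 m, side at y = -0.24 m, 0.47 m high): keep the wrist clear of it.
- bottle2: A used-up standard bottle, white plastic with a screw cap, empty and light, 37 mm in diameter and 88 mm high; origin at the centre of its underside, z towards the cap. May be absent; may fall over if knocked. Behind the bottles stands a tall instrument (front face at x = 0.68 m, side at y = -0.24 m, 0.47 m high): keep the wrist clear of it.
- bottle3: A used-up standard bottle, white plastic with a screw cap, empty and light, 37 mm in diameter and 88 mm high; origin at the centre of its underside, z towards the cap. May be absent; may fall over if knocked. Behind the bottles stands a tall instrument (front face at x = 0.68 m, side at y = -0.24 m, 0.47 m high): keep the wrist clear of it.
- bottle4: A used-up standard bottle, white plastic with a screw cap, empty and light, 37 mm in diameter and 88 mm high; origin at the centre of its underside, z towards the cap. May be absent; may fall over if knocked. Behind the bottles stands a tall instrument (front face at x = 0.68 m, side at y = -0.24 m, 0.47 m high): keep the wrist clear of it.
- brown_bottle: Bystander: larger brown bottle, 60 mm in diameter, 135 mm high, origin at the centre of its underside; to be left alone.
- dropper: Bystander: slim brown dropper bottle, 30 mm in diameter, 75 mm high, origin at the centre of its underside; to be left alone.
Things that resemble listed ones, but are neither listed nor needed, are in the scene too. What is shaped like the bottle1 but blue is not meant.

How it is judged (in metres and radians):
On the way, in this order (a step that is already met when the one before it is completed fails the run):
1. all the white bottles lie or stand in the hopper, the trap still held shut (play of 0.2 rad allowed) by the blade in the latch slot (x of bottle1 in the frame of hopper between -0.09 and 0.09 m and y of bottle1 in the frame of hopper between -0.064 and 0.064 m and z of bottle1 in the frame of hopper between 0.175 and 0.29 m and x of bottle2 in the frame of hopper between -0.09 and 0.09 m and y of bottle2 in the frame of hopper between -0.064 and 0.064 m and z of bottle2 in the frame of hopper between 0.175 and 0.29 m and x of bottle3 in the frame of hopper between -0.09 and 0.09 m and y of bottle3 in the frame of hopper between -0.064 and 0.064 m and z of bottle3 in the frame of hopper between 0.175 and 0.29 m and x of bottle4 in the frame of hopper between -0.09 and 0.09 m and y of bottle4 in the frame of hopper between -0.064 and 0.064 m and z of bottle4 in the frame of hopper between 0.175 and 0.29 m and value of joint trap below 0.2 rad and distance between blade and latch_mouth below 0.012 m and angle between blade's own z axis and vertical below 0.12 rad), for 0.3 s.
2. the blade stands fully home in the parking block (distance between blade and park_mouth below 0.012 m and angle between blade's own z axis and vertical below 0.12 rad), for 0.3 s.
3. the trap has been swung wide open (beyond 1.0 rad) and all the bottles have dropped into the tote (value of joint trap above 1 rad and x of bottle1 in the frame of tote between -0.11 and 0.11 m and y of bottle1 in the frame of tote between -0.095 and 0.095 m and z of bottle1 in the frame of tote between -0.005 and 0.105 m and x of bottle2 in the frame of tote between -0.11 and 0.11 m and y of bottle2 in the frame of tote between -0.095 and 0.095 m and z of bottle2 in the frame of tote between -0.005 and 0.105 m and x of bottle3 in the frame of tote between -0.11 and 0.11 m and y of bottle3 in the frame of tote between -0.095 and 0.095 m and z of bottle3 in the frame of tote between -0.005 and 0.105 m and x of bottle4 in the frame of tote between -0.11 and 0.11 m and y of bottle4 in the frame of tote between -0.095 and 0.095 m and z of bottle4 in the frame of tote between -0.005 and 0.105 m), for 0.2 s.
4. the trap is shut again (within 0.06 rad) (value of joint trap below 0.06 rad), for 0.2 s.
At the end, for the whole second after the job is handed in: All the white bottles that were there rest in the tote, the trap is shut within 0.06 rad, and the blade stands upright in the latch slot with its shoulder within 8 mm of the middle of the slot's mouth (fully home) (x of bottle1 in the frame of tote between -0.11 and 0.11 m and y of bottle1 in the frame of tote between -0.095 and 0.095 m and z of bottle1 in the frame of tote between -0.005 and 0.105 m and x of bottle2 in the frame of tote between -0.11 and 0.11 m and y of bottle2 in the frame of tote between -0.095 and 0.095 m and z of bottle2 in the frame of tote between -0.005 and 0.105 m and x of bottle3 in the frame of tote between -0.11 and 0.11 m and y of bottle3 in the frame of tote between -0.095 and 0.095 m and z of bottle3 in the frame of tote between -0.005 and 0.105 m and x of bottle4 in the frame of tote between -0.11 and 0.11 m and y of bottle4 in the frame of tote between -0.095 and 0.095 m and z of bottle4 in the frame of tote between -0.005 and 0.105 m and linear speed of each of bottle1, bottle2, bottle3, bottle4 below 0.03 m/s and value of joint trap below 0.06 rad and distance between blade and latch_mouth below 0.008 m and angle between blade's own z axis and vertical below 0.12 rad and linear speed of blade below 0.02 m/s); the robot touches nothing.
It fails at once if the brown bottle or the dropper bottle is shifted by more than 4 cm or knocked over (distance of any of brown_bottle, dropper from where it was at the start of the episode above 0.04 m or angle between any of brown_bottle, dropper's own z axis and vertical above 0.5 rad).
Of bottle1, bottle2, bottle3, bottle4 only 2 to 4 are there at a start; the rules pass over those that are not, and their reading is None.
At some moment in a run one of bottle1, bottle2, bottle3, bottle4 may be knocked a few centimetres aside while the robot is not near it.
It also fails if it takes over 210 s, if anything falls off the work surface, if the arm or the gripper's body presses on something with over 40 N, if the wrist force passes 120 N, or if a joint passes its speed limit or range.

## Working session

There is one attempt and no reset: what is moved stays moved. The work goes in short steps, Python scripts to look and compute and a shell command to move; the robot and the scene stay as the last step left them, time stands still between calls to the robot, and variables do not carry over. Pictures are saved under pics/ and viewed, at most 14 in all, crops included, and the job is handed in when it is done.

```bash
ls; mkdir -p pics
cat > h.py <<'E'
from plant import *
import numpy as np, cv2
from scipy.spatial.transform import Rotation as R
def snap(n,f):
    c=capture(n); cv2.imwrite('pics/'+f+'.png',c['img'][:,:,::-1]); np.save('pics/'+f+'.npy',c,allow_pickle=True); return c
def load(f): return np.load('pics/'+f+'.npy',allow_pickle=True).item()
def ray(c,u,v,fish=False):
    x=(u-c['cx'])/c['fx'];y=(v-c['cy'])/c['fy']
    if fish:
        r=np.hypot(x,y); d=np.array([x/r*np.sin(r),y/r*np.sin(r),np.cos(r)]) if r>1e-9 else np.array([0,0,1.])
    else: d=np.array([x,y,1.])
    T=np.array(c['world_from_camera']); return T[:3,3],T[:3,:3]@d
def at(c,u,v,z,fish=False):
    o,d=ray(c,u,v,fish); return (o+d*(z-o[2])/d[2]).round(1)
def proj(c,p,fish=False):
    T=np.array(c['world_from_camera']); q=T[:3,:3].T@(np.array(p,float)-T[:3,3])
    if fish:
        s=np.hypot(q[0],q[1]); a=np.arctan2(s,q[2]); k=a/s
        return c['fx']*q[0]*k+c['cx'],c['fy']*q[1]*k+c['cy']
    return c['fx']*q[0]/q[2]+c['cx'],c['fy']*q[1]/q[2]+c['cy']
def tri(c1,p1,c2,p2,f1=False,f2=False):
    o1,d1=ray(c1,*p1,f1);o2,d2=ray(c2,*p2,f2)
    s=np.linalg.lstsq(np.c_[d1,-d2],o2-o1,rcond=None)[0]
    a=o1+d1*s[0];b=o2+d2*s[1]; return ((a+b)/2).round(1),np.linalg.norm(a-b).round(1)
def st():
    s=get_state(); Rm=R.from_quat(np.roll(s['tool_rot'],-1)).as_matrix()
    print(s['time_s'],np.round(s['eef_pos'],1),'x',Rm[:,0].round(3),'y',Rm[:,1].round(3),'z',Rm[:,2].round(3),'F',np.round(s['ft_force'],1),'gap',round(s['finger_gap'],3),'gf',np.round(s['grasp_force'],1),'j6',round(s['joints'][5],2)); return np.array(s['eef_pos']),Rm
def to(p):
    e,Rm=st(); print('slide to',p,':',(Rm.T@(np.array(p)-e)).round(1))
E
python3 - <<'E'
from h import *
st()
for n in ('top','side'):
    c=snap(n,n+'0'); print(n,c['fx'],np.array(c['world_from_camera']).round(2))
    cv2.imwrite(f'pics/{n}0b.png',cv2.resize(c['img'][:,:,::-1],(800,600),interpolation=cv2.INTER_CUBIC))
E
```

```text
pics
0.0 [ 158.6 -552.2  213.1] x [0.961 0.276 0.   ] y [ 0.276 -0.961 -0.002] z [-0.     0.002 -1.   ] F [-0.2 -0.2 -0.3] gap 1.0 gf 0.0 j6 -0.02
top 353.1073893749774 [[-2.00000e-02 -9.90000e-01  1.60000e-01  2.91500e+02]
 [-1.00000e+00  2.00000e-02  1.00000e-02 -5.01700e+01]
 [-1.00000e-02 -1.60000e-01 -9.90000e-01  1.56393e+03]
 [ 0.00000e+00  0.00000e+00  0.00000e+00  1.00000e+00]]
side 395.00728254642917 [[ 9.90000e-01 -9.00000e-02  1.00000e-01  3.86550e+02]
 [-1.30000e-01 -6.20000e-01  7.70000e-01 -1.09981e+03]
 [-0.00000e+00 -7.80000e-01 -6.20000e-01  9.96540e+02]
 [ 0.00000e+00  0.00000e+00  0.00000e+00  1.00000e+00]]
```

View pics/top0b.png

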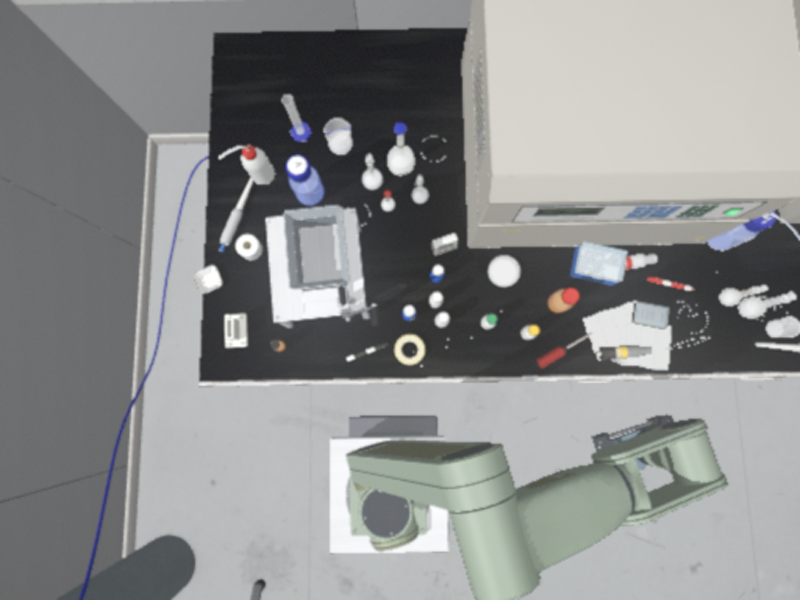

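View pics/side0b.png

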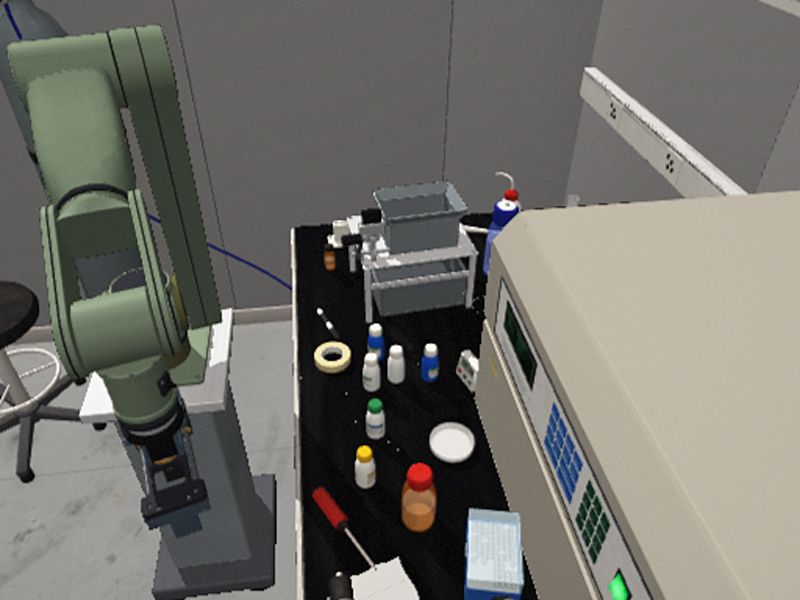

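Run:
```python
from h import *
a=load('side0')['img'][205:345,190:350,::-1]; b=load('top0')['img'][120:240,130:290,::-1]
cv2.imwrite('pics/z1.png',cv2.resize(a,(686,600),interpolation=cv2.INTER_CUBIC))
cv2.imwrite('pics/z2.png',cv2.resize(b,(800,600),interpolation=cv2.INTER_CUBIC))
```

```text
(no output)
```

View pics/z1.png

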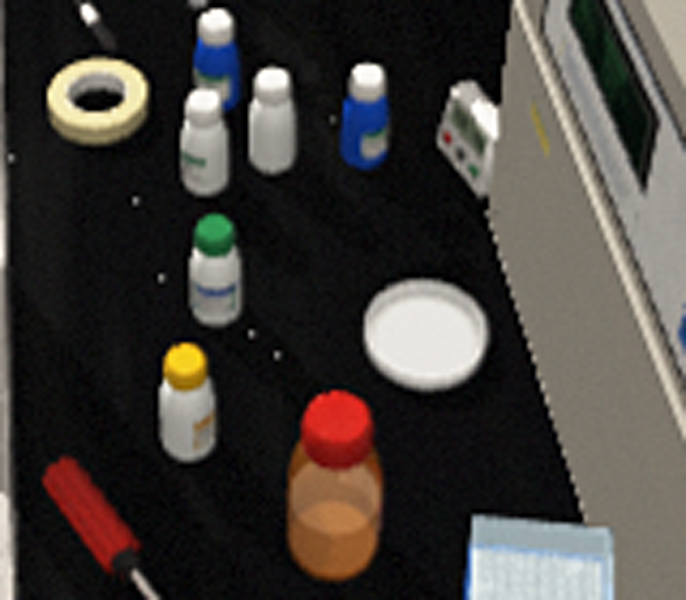

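View pics/z2.png

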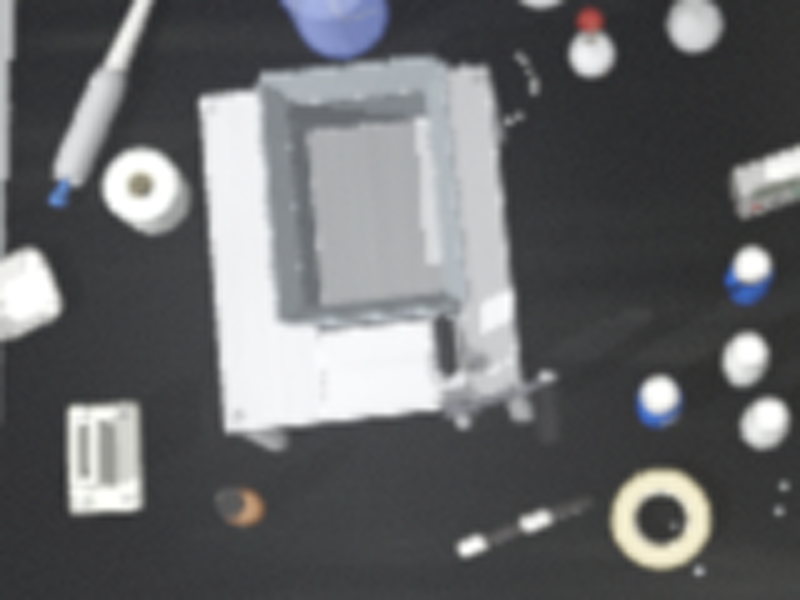

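Run:
```python
from h import *
t=load('top0');s=load('side0')
T=lambda u,v:(130+u/5,120+v/5); S=lambda u,v:(190+u/4.2857,205+v/4.2857)
for n,a,b in (('A',T(749,346),S(272,73)),('B',T(770,410),S(205,95)),('G',(489/1.5625,318/1.5625),S(215,224)),('Y',(533/1.5625,329/1.5625),S(186,352))):
    print(n,at(t,*a,88),at(s,*b,88),tri(t,a,s,b))
print('flange',[at(t,*T(*p),170)[:2] for p in ((200,95),(487,66),(226,432))])
print('rim',[at(t,*T(*p),279)[:2] for p in ((262,76),(446,58),(466,300),(283,323))])
print('grip',at(t,*T(445,345),295),'handle',at(t,*T(549,412),280))
print('parkslot',at(t,*T(84,450),64),[at(t,*T(*p),6)[:2] for p in ((68,405),(138,402),(143,510),(72,513))])
print('brown',at(t,565/1.5625,298/1.5625,135),'dropper',at(t,*T(230,500),75))
```

```text
A [ 528.4 -143.5   88. ] [ 526.2 -138.7   88. ] (array([ 526.6, -143.2,   92.5]), np.float64(2.2))
B [ 473.6 -159.7   88. ] [ 471.5 -156.2   88. ] (array([ 472.2, -159.5,   91.3]), np.float64(2.0))
G [ 465.1 -281.    88. ] [ 464.  -288.2   88. ] (array([ 465.2, -282.1,   81.2]), np.float64(1.3))
Y [ 433.5 -397.3   88. ] [ 432.2 -396.7   88. ] (array([ 432.8, -397.1,   88.7]), np.float64(1.2))
flange [array([731.8, 306.3]), array([752. ,  70.4]), array([453.3, 279.3])]
rim [array([711.4, 231.6]), array([722.9,  92.1]), array([536. ,  77.2]), array([521.1, 212.8])]
grip [499.8  91.  295. ] handle [451.2  16.4 280. ]
parkslot [452.2 425.7  64. ] [array([499. , 459.8]), array([500.6, 397.2]), array([404.3, 390.1]), array([402.7, 452.9])]
brown [ 508.7 -474.1  135. ] dropper [406.5 297.2  75. ]
```

```bash
python3 -m crank '{"slide":[[36,-9,0],[36,-9,0],[36,-9,0],[36,-9,0],[36,-9,0]],"yaw":[0,0,0,0,0]}' && python3 -m crank '{"slide":[[36,-9,0],[36,-9,0],[36,-9,0],[18,-1,0],[0,0,0]],"yaw":[0,0,0,0,0]}' && python3 -m crank '{"slide":[[0,0,5],[0,0,5],[0,0,5],[0,0,0],[0,0,0]],"yaw":[0.125,0.125,0.125,0.125,0.125]}' && python3 -m crank '{"slide":[[0,0,5],[0,0,0]],"yaw":[0.125,0]}'
python3 - <<'E'
from h import *
st(); c=snap('wrist','w1'); cv2.imwrite('pics/w1b.png',cv2.resize(c['img'][:,:,::-1],(800,600),interpolation=cv2.INTER_CUBIC)); print(c['fx'],c['cx'],c['cy'],np.array(c['world_from_camera']).round(2))
for n,p in dict(A=(527,-143,88),B=(472,-159,88),G=(465,-281,88),Y=(433,-397,88)).items(): print(n,np.array(proj(c,p,True)).round(1)*1.5625)
E
```

```text
time_s: 0.52
eef_pos: [320.4, -458.5, 213.6]
tool_rot: [-0.0, 0.99, 0.139, -0.0]
ft_force: [0.0, -0.2, 0.5]
finger_gap: 1.0
grasp_force: 0.0
time_s: 0.93
eef_pos: [436.0, -396.0, 213.3]
tool_rot: [-0.0, 0.99, 0.142, 0.001]
ft_force: [0.1, 0.5, 0.1]
finger_gap: 0.998
grasp_force: 0.0
time_s: 1.35
eef_pos: [431.4, -398.2, 198.1]
tool_rot: [-0.0, 0.985, -0.175, -0.001]
ft_force: [0.2, -0.8, 0.5]
finger_gap: 1.001
grasp_force: 0.0
time_s: 1.52
eef_pos: [431.3, -398.1, 192.9]
tool_rot: [-0.0, 0.972, -0.234, -0.001]
ft_force: [-1.3, -0.1, 0.1]
finger_gap: 1.0
grasp_force: 0.0
1.5167 [ 431.3 -398.1  192.9] x [ 0.89  -0.456 -0.002] y [-0.456 -0.89  -0.   ] z [-0.002  0.001 -1.   ] F [-1.3 -0.1  0.1] gap 1.0 gf 0.0 j6 1.28
297.3186396354542 258.9256455299941 192.54250237994353 [[-4.5000e-01 -8.7000e-01 -2.1000e-01  4.8991e+02]
 [-8.9000e-01  4.4000e-01  1.1000e-01 -4.2930e+02]
 [-0.0000e+00  2.4000e-01 -9.7000e-01  3.6358e+02]
 [ 0.0000e+00  0.0000e+00  0.0000e+00  1.0000e+00]]
A [ 56.40625 338.125  ]
B [102.65625 391.40625]
G [221.40625 334.0625 ]
Y [400.15625 297.96875]
```

View pics/w1b.png

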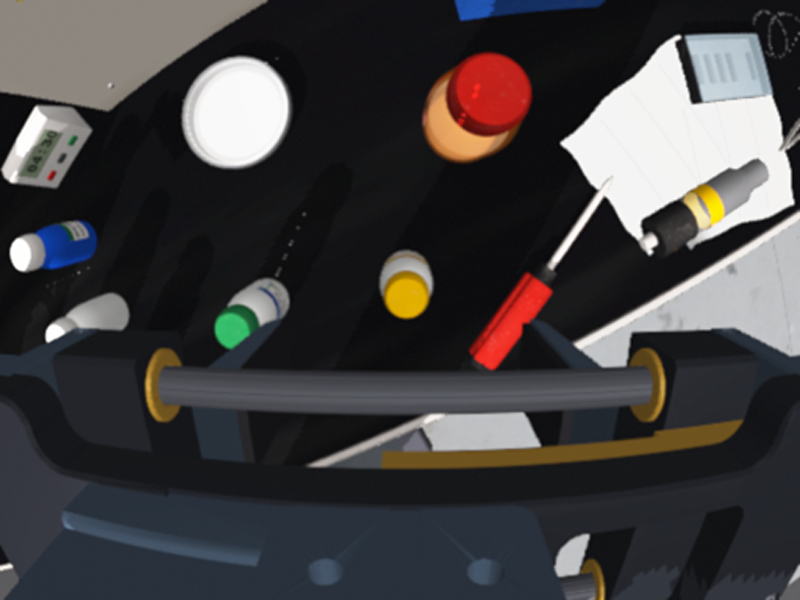

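Run:
```python
from h import *
c=load('w1'); k=1.5625
print('Y',at(c,406/k,296/k,88,True),'G',at(c,236/k,327/k,88,True),'A',at(c,62/k,330/k,88,True))
to([*at(c,406/k,296/k,88,True)[:2],38])
```

```text
Y [ 432.5 -400.7   88. ] G [ 464.4 -293.1   88. ] A [ 529.4 -153.6   88. ]
1.5667 [ 431.5 -398.1  193.3] x [ 0.892 -0.451 -0.002] y [-0.451 -0.892 -0.   ] z [-0.002  0.001 -1.   ] F [ 0.9  0.1 -0. ] gap 0.998 gf 0.0 j6 1.27
slide to [np.float64(432.5), np.float64(-400.7), 38] : [  2.3   1.9 155.3]
```

```bash
python3 -m crank '{"slide":[[2,2,35],[0,0,35],[0,0,35],[0,0,30],[0,0,20]],"yaw":[0,0,0,0,0]}' && python3 -m crank '{"slide":[[0,0,0],[0,0,0],[0,0,0],[0,0,0],[0,0,0]],"yaw":[0,0,0,0,0]}' 1 && python3 -m crank '{"slide":[[0,0,0],[0,0,-20],[0,0,-35],[0,0,-40],[0,0,-40]],"yaw":[0,0,0,0,0]}' && python3 -m crank '{"slide":[[0,0,-40],[0,0,-40],[0,0,-40],[0,0,-40],[0,0,-10]],"yaw":[-0.125,-0.125,-0.125,-0.125,-0.125]}'; python3 -c "
from h import *
to([622,155,343])"
```

```text
time_s: 1.98
eef_pos: [431.7, -399.7, 36.0]
tool_rot: [-0.001, 0.973, -0.231, -0.002]
ft_force: [-0.6, 0.3, -0.4]
finger_gap: 0.995
grasp_force: 0.0
time_s: 2.4
eef_pos: [434.5, -401.6, 40.9]
tool_rot: [0.001, 0.973, -0.233, 0.002]
ft_force: [0.2, -0.7, -0.4]
finger_gap: 0.663
grasp_force: 0.0
time_s: 2.82
eef_pos: [433.3, -400.3, 175.8]
tool_rot: [-0.0, 0.973, -0.233, -0.0]
ft_force: [-0.0, -1.0, 0.4]
finger_gap: 0.298
grasp_force: 0.0
time_s: 3.23
eef_pos: [434.9, -401.8, 352.4]
tool_rot: [0.005, 0.997, 0.081, 0.005]
ft_force: [1.4, 0.2, 0.4]
finger_gap: 0.004
grasp_force: 0.0
3.2333 [ 434.9 -401.8  352.4] x [0.987 0.161 0.008] y [ 0.161 -0.987  0.011] z [ 0.01 -0.01 -1.  ] F [1.4 0.2 0.4] gap 0.004 gf 0.0 j6 0.64
slide to [622, 155, 343] : [ 274.1 -519.6    6. ]
```

```bash
python3 -m crank '{"slide":[[0,0,38],[0,0,38],[0,0,38],[0,0,38],[0,0,0]],"yaw":[0.125,0.125,0.125,0.125,0.125]}' 0.35 && python3 -m crank '{"slide":[[0,0,0],[0,0,0]],"yaw":[0,0]}'
python3 - <<'E'
from h import *
c=snap('wrist','w2'); h=cv2.cvtColor(c['img'],cv2.COLOR_RGB2HSV)
m=cv2.inRange(h,(20,150,120),(32,255,255)); n,l,s,ce=cv2.connectedComponentsWithStats(m)
for i in range(1,n):
    if s[i,4]>60: print(s[i],ce[i],at(c,*ce[i],84,True))
to([432.5,-400.7,38])
E
```

```text
time_s: 3.65
eef_pos: [429.8, -397.0, 184.4]
tool_rot: [-0.004, 0.972, -0.236, -0.006]
ft_force: [-1.1, 0.7, -1.0]
finger_gap: 0.338
grasp_force: 0.0
time_s: 3.82
eef_pos: [434.0, -401.1, 192.9]
tool_rot: [0.0, 0.973, -0.231, 0.001]
ft_force: [-0.2, 0.6, 0.2]
finger_gap: 0.488
grasp_force: 0.0
[441 122  21  27 245] [453.26938776 133.30204082] [ 396.5 -620.7   84. ]
[244 178  29  30 671] [258.16691505 192.61997019] [ 432.7 -400.7   84. ]
[166 228   9  47 212] [169.07075472 251.96698113] [ 417.3 -286.5   84. ]
[345 229   8  45 158] [349.42405063 251.69620253] [ 331.2 -458.4   84. ]
3.8667 [ 434.4 -401.4  193.7] x [ 0.893 -0.45   0.003] y [-0.45  -0.893  0.001] z [ 0.003 -0.003 -1.   ] F [0.2 0.6 0.1] gap 0.528 gf 0.0 j6 1.27
slide to [432.5, -400.7, 38] : [-2.500e+00  1.000e-01  1.557e+02]
```

```bash
python3 -m crank '{"slide":[[-2,0,30],[0,0,30],[0,0,35],[0,0,35],[0,0,25]],"yaw":[0,0,0,0,0]}' && python3 -m crank '{"slide":[[0,0,0],[0,0,0],[0,0,0],[0,0,0],[0,0,0]],"yaw":[0,0,0,0,0]}' 1 && python3 -m crank '{"slide":[[0,0,0],[0,0,0],[0,0,0]],"yaw":[0,0,0]}'
```

```text
time_s: 4.28
eef_pos: [432.1, -400.1, 36.4]
tool_rot: [0.0, 0.973, -0.232, 0.001]
ft_force: [-0.6, 0.1, 0.3]
finger_gap: 0.653
grasp_force: 0.0
time_s: 4.7
eef_pos: [433.6, -401.4, 39.9]
tool_rot: [0.002, 0.973, -0.233, 0.003]
ft_force: [0.7, -0.7, 5.3]
finger_gap: 0.398
grasp_force: 30.0
time_s: 4.95
eef_pos: [433.5, -401.4, 39.8]
tool_rot: [0.002, 0.973, -0.233, 0.003]
ft_force: [0.9, -0.8, 6.0]
finger_gap: 0.399
grasp_force: 30.0
```

```bash
python3 -m crank '{"slide":[[0,0,-25],[0,0,-35],[0,0,-35],[0,0,-35],[0,0,-35]],"yaw":[-0.12,-0.12,-0.12,-0.12,-0.12]}' && python3 -m crank '{"slide":[[0,0,-35],[0,0,-35],[0,0,-35],[0,0,-35],[0,0,-8]],"yaw":[-0.12,-0.12,-0.12,-0.12,-0.12]}' && python3 -m crank '{"slide":[[0,0,0],[0,0,0],[0,0,0],[0,0,0],[0,0,0]],"yaw":[-0.12,-0.12,-0.12,-0.12,-0.12]}' && python3 -m crank '{"slide":[[0,0,0],[0,0,0],[0,0,0],[0,0,0]],"yaw":[-0.12,-0.12,-0.088,0]}'; python3 -c "
from h import *
def H(x,y): return np.array([622+x*.996-y*.09,155+y*.996+x*.09])
to([*H(40,27),343])"
```

```text
time_s: 5.37
eef_pos: [431.7, -399.6, 204.8]
tool_rot: [0.001, 0.998, 0.068, 0.001]
ft_force: [0.9, 0.0, -0.2]
finger_gap: 0.403
grasp_force: 30.0
time_s: 5.78
eef_pos: [432.9, -400.8, 357.9]
tool_rot: [0.006, 0.933, 0.36, 0.003]
ft_force: [0.5, 0.7, 0.4]
finger_gap: 0.403
grasp_force: 30.0
time_s: 6.2
eef_pos: [431.6, -399.5, 351.1]
tool_rot: [0.001, 0.785, 0.619, 0.0]
ft_force: [-0.3, -0.2, -1.0]
finger_gap: 0.399
grasp_force: 30.0
time_s: 6.53
eef_pos: [431.6, -399.5, 351.0]
tool_rot: [0.001, 0.675, 0.738, -0.0]
ft_force: [-0.4, -0.2, -0.9]
finger_gap: 0.4
grasp_force: 30.0
6.5333 [ 431.6 -399.5  351. ] x [-0.088  0.996 -0.001] y [0.996 0.088 0.001] z [ 0.001 -0.001 -1.   ] F [-0.4 -0.2 -0.9] gap 0.4 gf 30.0 j6 -0.85
slide to [np.float64(659.4100000000001), np.float64(185.492), 343] : [562.6 278.7   7.6]
```

```bash
python3 -m crank '{"slide":[[25,0,0],[37,0,0],[37,0,0],[37,0,0],[37,0,0]],"yaw":[0,0,0,0,0]}' && python3 -m crank '{"slide":[[37,0,0],[37,0,0],[33,20,0],[33,25,0],[33,25,0]],"yaw":[0,0,0,0,0]}' && python3 -m crank '{"slide":[[33,25,0],[33,25,0],[33,25,0],[33,25,0],[33,25,0]],"yaw":[0,0,0,0,0]}' && python3 -m crank '{"slide":[[28,25,0],[20,25,0],[0,22,0],[0,12,0],[0,0,0]],"yaw":[0,0,0,0,0]}'
python3 - <<'E'
from h import *
def H(x,y): return np.array([622+x*.996-y*.09,155+y*.996+x*.09])
to([*H(40,27),343]); 
c=snap('wrist','w3'); cv2.imwrite('pics/w3b.png',cv2.resize(c['img'][:,:,::-1],(800,600),interpolation=cv2.INTER_CUBIC))
E
```

```text
time_s: 6.95
eef_pos: [416.1, -225.8, 350.5]
tool_rot: [0.001, 0.677, 0.736, 0.0]
ft_force: [1.3, 0.3, -0.2]
finger_gap: 0.398
grasp_force: 30.0
time_s: 7.37
eef_pos: [471.3, -47.2, 351.4]
tool_rot: [0.001, 0.677, 0.736, 0.001]
ft_force: [1.6, -0.8, 0.1]
finger_gap: 0.4
grasp_force: 30.0
time_s: 7.78
eef_pos: [582.2, 128.3, 350.8]
tool_rot: [0.001, 0.676, 0.736, 0.0]
ft_force: [1.1, -0.3, 1.1]
finger_gap: 0.399
grasp_force: 30.0
time_s: 8.2
eef_pos: [663.1, 182.1, 348.6]
tool_rot: [0.0, 0.676, 0.737, -0.0]
ft_force: [-0.8, 0.2, -0.6]
finger_gap: 0.401
grasp_force: 30.0
8.2 [663.1 182.1 348.6] x [-0.085  0.996 -0.   ] y [ 0.996  0.085 -0.   ] z [-0. -0. -1.] F [-0.8  0.2 -0.6] gap 0.401 gf 30.0 j6 0.17
slide to [np.float64(659.4100000000001), np.float64(185.492), 343] : [ 3.7 -3.3  5.6]
```

View pics/w3b.png

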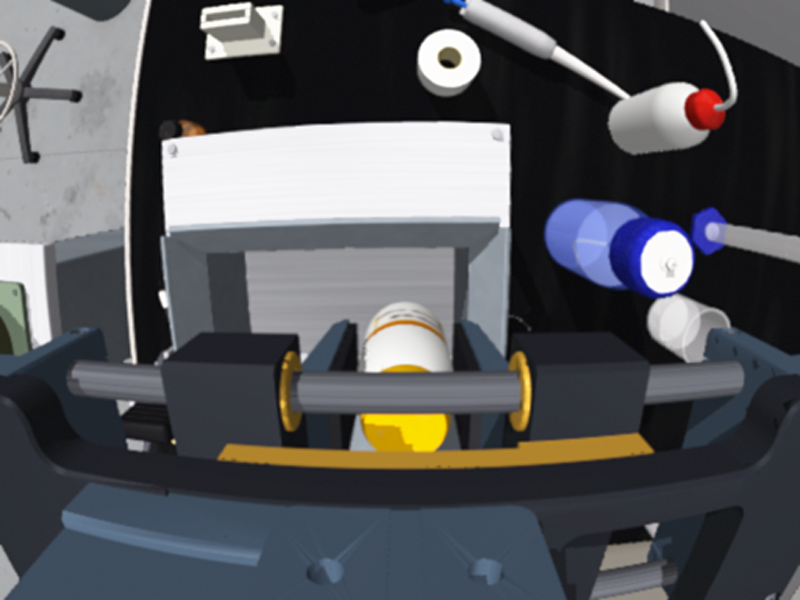

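Run:
```python
from h import *
c=load('w3');k=1.5625
a=[at(c,u/k,v/k,279,True)[:2] for u,v in((162,237),(510,222))]; f=[at(c,u/k,v/k,170,True)[:2] for u,v in((163,138),(511,124))]
print(a,f)
for p,q,hx,hy,L in((*a,0,75,202),(*f,-16.5,138,277)):
    d=q-p; th=np.arctan2(d[1],d[0]); m=(p+q)/2; Rm=np.array([[np.cos(.09),-np.sin(.09)],[np.sin(.09),np.cos(.09)]])
    print('len',np.hypot(*d),L,'yaw',th,'origin',m-Rm@[hx,hy])
print('park',at(c,228/k,14/k,64,True))
```

```text
[array([521.4, 214.2]), array([713.8, 235.9])] [array([457.2, 281.3]), array([732.9, 306. ])]
len 193.61985951859378 202 yaw 0.11231124350629901 origin [624.34089119 150.35354502]
len 276.8042268463399 277 yaw 0.08935158677626685 origin [623.88645988 157.69151891]
park [457.5 427.   64. ]
```

```bash
python3 -m crank '{"slide":[[3,-3,20],[0,0,30],[0,0,30],[0,0,20],[0,0,10]],"yaw":[0,0,0,0,0]}' && python3 -m crank '{"slide":[[0,0,2],[0,0,0],[0,0,0],[0,0,0]],"yaw":[0,0,0,0]}' && python3 -m crank '{"slide":[[0,0,0],[0,0,0],[0,0,0]],"yaw":[0,0,0]}' 0.49 && python3 -m crank '{"slide":[[0,0,-15],[0,0,-30],[0,0,-30],[0,0,-35],[0,0,0]],"yaw":[0,0,0,0,0]}'
python3 - <<'E'
from h import *
to([464,-290,220]); c=snap('wrist','w4'); t=snap('top','t4')
cv2.imwrite('pics/w4b.png',np.vstack([c['img'][100:340,:,::-1],t['img'][120:240,120:376,::-1].repeat(2,0).repeat(2,1)]))
E
```

```text
time_s: 8.67
eef_pos: [655.5, 183.3, 237.6]
tool_rot: [-0.001, 0.676, 0.737, -0.002]
ft_force: [-0.1, -0.9, 0.4]
finger_gap: 0.403
grasp_force: 30.0
time_s: 9.0
eef_pos: [658.7, 184.2, 240.2]
tool_rot: [0.001, 0.676, 0.737, 0.002]
ft_force: [0.6, -0.6, -0.0]
finger_gap: 0.406
grasp_force: 30.0
time_s: 9.25
eef_pos: [658.2, 184.1, 238.6]
tool_rot: [0.0, 0.676, 0.737, 0.0]
ft_force: [0.2, 0.6, 0.5]
finger_gap: 0.507
grasp_force: 0.0
time_s: 9.67
eef_pos: [660.0, 184.7, 356.3]
tool_rot: [0.004, 0.676, 0.737, 0.006]
ft_force: [-0.2, -0.6, 1.3]
finger_gap: 0.511
grasp_force: 0.0
9.6667 [660.  184.7 356.3] x [-0.087  0.996  0.002] y [0.996 0.087 0.014] z [ 0.014  0.004 -1.   ] F [-0.2 -0.6  1.3] gap 0.511 gf 0.0 j6 0.17
slide to [464, -290, 220] : [-456.2 -238.4  131.9]
```

View pics/w4b.png

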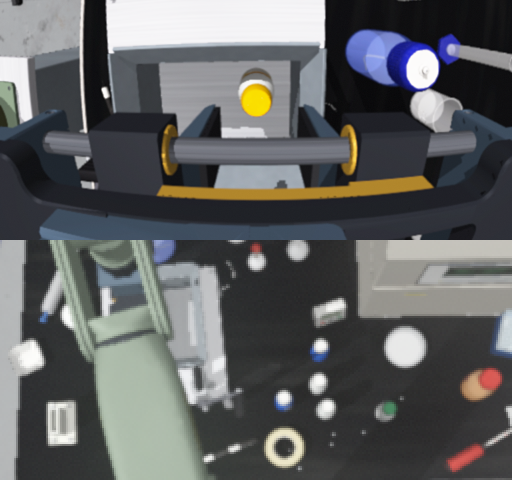

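```bash
python3 -m crank '{"slide":[[-10,-25,0],[-25,-30,0],[-30,-30,0],[-35,-30,0],[-36,-30,0]],"yaw":[0,0,0,0,0]}' 0.35 && python3 -m crank '{"slide":[[-36,-25,0],[-36,-25,0],[-36,-25,0],[-36,-18,0],[-36,0,0]],"yaw":[0,0,0,0,0]}' && python3 -m crank '{"slide":[[-36,0,10],[-36,0,20],[-36,0,35],[-32,0,35],[0,0,30]],"yaw":[0,0,0,0,0]}' && python3 -m crank '{"slide":[[0,0,0],[0,0,0]],"yaw":[0,0]}'
python3 - <<'E'
from h import *
c=snap('wrist','w5'); h=cv2.cvtColor(c['img'],cv2.COLOR_RGB2HSV)
m=cv2.inRange(h,(65,120,60),(90,255,255)); n,l,s,ce=cv2.connectedComponentsWithStats(m)
for i in range(1,n):
    if s[i,4]>100: print(s[i],ce[i],at(c,*ce[i],84,True)); to([*at(c,*ce[i],84,True)[:2],38])
E
```

```text
time_s: 10.18
eef_pos: [529.1, 43.5, 346.0]
tool_rot: [-0.001, 0.675, 0.738, -0.001]
ft_force: [2.1, -0.6, 1.3]
finger_gap: 0.648
grasp_force: 0.0
time_s: 10.6
eef_pos: [453.6, -138.3, 347.4]
tool_rot: [-0.001, 0.676, 0.737, -0.001]
ft_force: [1.0, -0.5, 0.5]
finger_gap: 0.647
grasp_force: 0.0
time_s: 11.02
eef_pos: [468.2, -271.0, 224.9]
tool_rot: [-0.0, 0.677, 0.736, -0.001]
ft_force: [0.4, 0.2, -0.6]
finger_gap: 0.653
grasp_force: 0.0
time_s: 11.18
eef_pos: [467.4, -266.0, 226.1]
tool_rot: [-0.003, 0.676, 0.737, -0.0]
ft_force: [0.1, 0.0, 0.4]
finger_gap: 0.654
grasp_force: 0.0
[241 189  27  27 542] [254.70848708 202.76752768] [ 464.  -288.3   84. ]
11.2333 [ 468.8 -266.3  228.3] x [-0.087  0.996  0.001] y [ 0.996  0.087 -0.001] z [-0.001  0.001 -1.   ] F [-0.   0.1 -0. ] gap 0.651 gf 0.0 j6 -0.63
slide to [np.float64(464.0), np.float64(-288.3), 38] : [-21.6  -6.6 190.3]
```

```bash
python3 -m crank '{"slide":[[-10,-3,30],[-11,-3,35],[0,0,35],[0,0,35],[0,0,30]],"yaw":[0,0,0,0,0]}' && python3 -m crank '{"slide":[[0,0,24],[0,0,0],[0,0,0],[0,0,0],[0,0,0]],"yaw":[0,0,0,0,0]}' 1 && python3 -m crank '{"slide":[[0,0,0],[0,0,0],[0,0,0],[0,0,0],[0,0,0]],"yaw":[0,0,0,0,0]}'; python3 -c "
from h import *
def H(x,y): return np.array([623+x*.996-y*.09,155+y*.996+x*.09])
to([*H(-38,27),350])"
```

```text
time_s: 11.65
eef_pos: [466.1, -288.2, 63.9]
tool_rot: [0.002, 0.675, 0.738, 0.0]
ft_force: [0.1, -0.1, 0.4]
finger_gap: 0.65
grasp_force: 0.0
time_s: 12.07
eef_pos: [466.7, -289.1, 41.9]
tool_rot: [0.003, 0.675, 0.737, 0.0]
ft_force: [-0.3, 0.3, -0.2]
finger_gap: 0.399
grasp_force: 30.0
time_s: 12.48
eef_pos: [466.5, -289.1, 41.7]
tool_rot: [0.003, 0.676, 0.737, 0.001]
ft_force: [0.3, 1.3, 8.0]
finger_gap: 0.397
grasp_force: 30.0
12.4833 [ 466.5 -289.1   41.7] x [-0.087  0.996 -0.003] y [0.996 0.087 0.004] z [ 0.005 -0.003 -1.   ] F [0.3 1.3 8. ] gap 0.397 gf 30.0 j6 -0.66
slide to [np.float64(582.7220000000001), np.float64(178.472), 350] : [ 454.9  157.7 -309. ]
```

```bash
python3 -m crank '{"slide":[[0,0,-25],[0,0,-35],[0,0,-40],[0,0,-40],[0,0,-40]],"yaw":[0,0,0,0,0]}' && python3 -m crank '{"slide":[[0,0,-40],[10,0,-40],[25,0,-30],[35,0,-19],[37,0,0]],"yaw":[0,0,0,0,0]}' && python3 -m crank '{"slide":[[37,15,0],[37,15,0],[37,15,0],[37,15,0],[37,15,0]],"yaw":[0,0,0,0,0]}' && python3 -m crank '{"slide":[[37,15,0],[37,20,0],[37,20,0],[35,20,0],[17,8,0]],"yaw":[0,0,0,0,0]}' && python3 -m crank '{"slide":[[0,0,0],[0,0,0]],"yaw":[0,0]}'; python3 -c "
from h import *
def H(x,y): return np.array([623+x*.996-y*.09,155+y*.996+x*.09])
to([*H(-38,27),239])"
```

```text
time_s: 12.9
eef_pos: [464.4, -288.1, 222.1]
tool_rot: [0.001, 0.676, 0.737, 0.0]
ft_force: [0.2, -0.2, 0.2]
finger_gap: 0.399
grasp_force: 30.0
time_s: 13.32
eef_pos: [456.7, -181.8, 353.9]
tool_rot: [0.005, 0.676, 0.736, 0.002]
ft_force: [1.5, -0.3, -0.4]
finger_gap: 0.399
grasp_force: 30.0
time_s: 13.73
eef_pos: [513.8, 11.0, 349.4]
tool_rot: [0.001, 0.676, 0.737, 0.001]
ft_force: [0.8, -1.5, 0.0]
finger_gap: 0.4
grasp_force: 30.0
time_s: 14.15
eef_pos: [583.3, 182.3, 348.1]
tool_rot: [-0.0, 0.675, 0.738, 0.001]
ft_force: [-0.6, -0.5, -0.7]
finger_gap: 0.399
grasp_force: 30.0
time_s: 14.32
eef_pos: [582.0, 178.7, 348.2]
tool_rot: [0.0, 0.675, 0.738, -0.0]
ft_force: [-0.9, -0.1, -0.1]
finger_gap: 0.399
grasp_force: 30.0
14.3167 [582.  178.7 348.2] x [-0.089  0.996 -0.001] y [ 0.996  0.089 -0.   ] z [-0.    -0.001 -1.   ] F [-0.9 -0.1 -0.1] gap 0.399 gf 30.0 j6 0.19
slide to [np.float64(582.7220000000001), np.float64(178.472), 239] : [ -0.2   0.7 109.2]
```

```bash
python3 -m crank '{"slide":[[0,0,20],[0,0,30],[0,0,30],[0,0,20],[0,0,9]],"yaw":[0,0,0,0,0]}' && python3 -m crank '{"slide":[[0,0,0],[0,0,0],[0,0,0],[0,0,0]],"yaw":[0,0,0,0]}' && python3 -m crank '{"slide":[[0,0,0],[0,0,0],[0,0,0]],"yaw":[0,0,0]}' 0.49 && python3 -m crank '{"slide":[[0,0,-15],[0,0,-30],[0,0,-30],[0,0,-35],[0,0,0]],"yaw":[0,0,0,0,0]}' 
python3 -m crank '{"slide":[[-20,0,0],[-30,-10,0],[-35,-20,0],[-36,-20,0],[-36,-20,0]],"yaw":[0,0,0,0,0]}' 0.35 && python3 -m crank '{"slide":[[-36,-10,0],[-36,0,0],[-36,0,0],[-36,0,0],[-20,0,0]],"yaw":[0,0,0,0,0]}' && python3 -m crank '{"slide":[[0,0,20],[0,0,20],[0,0,20],[0,0,20],[0,0,10]],"yaw":[0.12,0.12,0.12,0.12,0.12]}' && python3 -m crank '{"slide":[[0,0,0],[0,0,0],[0,0,0],[0,0,0],[0,0,0]],"yaw":[0.12,0.12,0.12,0.12,0.12]}' && python3 -m crank '{"slide":[[0,0,0],[0,0,0],[0,0,0],[0,0,0]],"yaw":[0.12,0.057,0,0]}'
python3 - <<'E'
from h import *
st(); c=snap('wrist','w6'); cv2.imwrite('pics/w6b.png',cv2.resize(c['img'][:,:,::-1],(800,600),interpolation=cv2.INTER_CUBIC))
E
```

```text
time_s: 14.73
eef_pos: [580.3, 175.9, 236.8]
tool_rot: [-0.001, 0.676, 0.737, -0.002]
ft_force: [0.2, 0.1, 0.0]
finger_gap: 0.397
grasp_force: 30.0
time_s: 15.07
eef_pos: [583.2, 178.0, 241.2]
tool_rot: [0.001, 0.676, 0.737, 0.002]
ft_force: [-0.5, 0.2, -0.4]
finger_gap: 0.401
grasp_force: 30.0
time_s: 15.32
eef_pos: [582.5, 178.1, 239.7]
tool_rot: [0.0, 0.676, 0.737, 0.0]
ft_force: [0.4, 0.3, 0.4]
finger_gap: 0.51
grasp_force: 0.0
time_s: 15.73
eef_pos: [584.5, 178.8, 357.0]
tool_rot: [0.004, 0.676, 0.737, 0.006]
ft_force: [0.7, 0.4, 0.3]
finger_gap: 0.512
grasp_force: 0.0
time_s: 16.15
eef_pos: [525.4, 14.4, 348.9]
tool_rot: [0.0, 0.675, 0.738, -0.0]
ft_force: [0.7, 0.7, 0.3]
finger_gap: 0.652
grasp_force: 0.0
time_s: 16.57
eef_pos: [530.3, -152.2, 349.1]
tool_rot: [0.001, 0.677, 0.736, -0.001]
ft_force: [0.6, -0.1, -0.1]
finger_gap: 0.653
grasp_force: 0.0
time_s: 16.98
eef_pos: [529.4, -148.5, 256.6]
tool_rot: [-0.001, 0.865, 0.502, -0.001]
ft_force: [-0.7, 0.4, -0.2]
finger_gap: 0.651
grasp_force: 0.0
time_s: 17.4
eef_pos: [530.5, -148.7, 259.2]
tool_rot: [0.0, 0.975, 0.224, 0.0]
ft_force: [-0.0, -0.6, -0.1]
finger_gap: 0.651
grasp_force: 0.0
time_s: 17.73
eef_pos: [530.5, -148.7, 259.2]
tool_rot: [0.0, 0.99, 0.141, 0.0]
ft_force: [-0.5, 0.3, -0.6]
finger_gap: 0.65
grasp_force: 0.0
17.7333 [ 530.5 -148.7  259.2] x [0.96  0.279 0.   ] y [ 0.279 -0.96   0.   ] z [ 0. -0. -1.] F [-0.5  0.3 -0.6] gap 0.65 gf 0.0 j6 0.99
```

View pics/w6b.png

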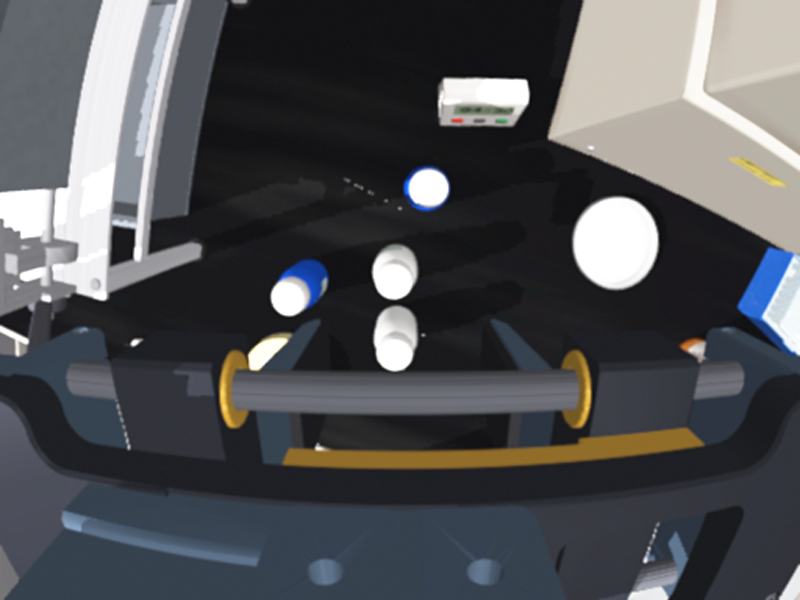

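Run:
```python
from h import *
c=load('w6');k=1.5625
for n,p in dict(A=(396,280),B=(396,350),b1=(429,187),b2=(290,297)).items(): print(n,at(c,p[0]/k,p[1]/k,88,True))
to([*at(c,396/k,280/k,88,True)[:2],40])
```

```text
A [ 527.9 -143.8   88. ]
B [ 474.6 -159.1   88. ]
b1 [ 601.3 -147.7   88. ]
b2 [492.5 -68.7  88. ]
17.7833 [ 530.5 -148.7  259.2] x [0.96  0.279 0.   ] y [ 0.279 -0.96   0.   ] z [ 0. -0. -1.] F [ 0.3  0.2 -0.8] gap 0.65 gf 0.0 j6 0.99
slide to [np.float64(527.9), np.float64(-143.8), 40] : [ -1.2  -5.4 219.2]
```

```bash
python3 -m crank '{"slide":[[-1,-5,25],[0,0,35],[0,0,35],[0,0,35],[0,0,35]],"yaw":[0,0,0,0,0]}' && python3 -m crank '{"slide":[[0,0,30],[0,0,24],[0,0,0],[0,0,0],[0,0,0]],"yaw":[0,0,0,0,0]}' && python3 -m crank '{"slide":[[0,0,0],[0,0,0],[0,0,0],[0,0,0],[0,0,0]],"yaw":[0,0,0,0,0]}' 1 && python3 -m crank '{"slide":[[0,0,0],[0,0,0],[0,0,-20],[0,0,-30],[0,0,-30]],"yaw":[0,0,0,0,0]}' && python3 -m crank '{"slide":[[0,0,-40],[0,0,-40],[0,0,-40],[0,0,-40],[0,0,-40]],"yaw":[-0.12,-0.12,-0.12,-0.12,-0.12]}'  && python3 -m crank '{"slide":[[0,0,-30],[0,0,0],[0,0,0],[0,0,0],[0,0,0]],"yaw":[-0.12,-0.12,-0.12,-0.12,-0.12]}' && python3 -m crank '{"slide":[[0,0,0],[0,0,0],[0,0,0]],"yaw":[-0.12,-0.057,0]}'; python3 -c "
from h import *
def H(x,y): return np.array([623+x*.996-y*.09,155+y*.996+x*.09])
to([*H(38,-26),350])"
```

```text
time_s: 18.2
eef_pos: [528.1, -144.2, 93.0]
tool_rot: [0.0, 0.99, 0.141, 0.001]
ft_force: [0.7, 0.0, -0.3]
finger_gap: 0.651
grasp_force: 0.0
time_s: 18.62
eef_pos: [529.4, -144.6, 41.6]
tool_rot: [0.001, 0.99, 0.14, 0.001]
ft_force: [-0.6, -1.4, -1.3]
finger_gap: 0.648
grasp_force: 0.0
time_s: 19.03
eef_pos: [528.7, -144.3, 41.2]
tool_rot: [0.0, 0.99, 0.14, 0.001]
ft_force: [-0.9, 0.6, 5.8]
finger_gap: 0.4
grasp_force: 30.0
time_s: 19.45
eef_pos: [527.2, -143.9, 120.2]
tool_rot: [-0.001, 0.99, 0.14, -0.001]
ft_force: [1.5, -1.1, -0.1]
finger_gap: 0.403
grasp_force: 30.0
time_s: 19.87
eef_pos: [527.5, -144.0, 322.2]
tool_rot: [0.0, 0.903, 0.429, 0.0]
ft_force: [1.5, -0.2, -0.8]
finger_gap: 0.4
grasp_force: 30.0
time_s: 20.28
eef_pos: [527.9, -144.1, 350.1]
tool_rot: [-0.0, 0.736, 0.677, -0.0]
ft_force: [0.8, -0.3, 0.2]
finger_gap: 0.401
grasp_force: 30.0
time_s: 20.53
eef_pos: [527.9, -144.1, 349.9]
tool_rot: [-0.0, 0.675, 0.737, -0.0]
ft_force: [-0.0, 0.5, 0.1]
finger_gap: 0.398
grasp_force: 30.0
20.5333 [ 527.9 -144.1  349.9] x [-0.088  0.996  0.   ] y [ 0.996  0.088 -0.001] z [-0.001  0.    -1.   ] F [-0.   0.5  0.1] gap 0.398 gf 30.0 j6 -0.38
slide to [np.float64(663.188), np.float64(132.52399999999997), 350] : [ 2.637e+02  1.590e+02 -1.000e-01]
```

```bash
python3 -m crank '{"slide":[[25,10,0],[36,15,0],[36,20,0],[36,20,0],[36,22,0]],"yaw":[0,0,0,0,0]}' && python3 -m crank '{"slide":[[36,22,0],[36,22,0],[23,20,0],[0,8,0],[0,0,0]],"yaw":[0,0,0,0,0]}' && python3 -m crank '{"slide":[[0,0,0],[0,0,0]],"yaw":[0,0]}'
python3 - <<'E'
from h import *
def H(x,y): return np.array([623+x*.996-y*.09,155+y*.996+x*.09])
to([*H(38,-26),239]); c=snap('wrist','w7'); cv2.imwrite('pics/w7b.png',c['img'][:,:,::-1])
E
```

```text
time_s: 20.95
eef_pos: [600.0, 32.9, 350.3]
tool_rot: [0.0, 0.677, 0.736, -0.0]
ft_force: [0.9, -1.5, 0.7]
finger_gap: 0.4
grasp_force: 30.0
time_s: 21.37
eef_pos: [664.0, 132.5, 348.2]
tool_rot: [-0.0, 0.675, 0.738, -0.001]
ft_force: [-0.4, 0.7, -0.0]
finger_gap: 0.402
grasp_force: 30.0
time_s: 21.53
eef_pos: [662.3, 129.8, 350.4]
tool_rot: [0.0, 0.676, 0.736, -0.0]
ft_force: [-0.5, -0.6, -1.0]
finger_gap: 0.403
grasp_force: 30.0
21.5333 [662.3 129.8 350.4] x [-0.085  0.996 -0.001] y [ 0.996  0.085 -0.   ] z [-0.    -0.001 -1.   ] F [-0.5 -0.6 -1. ] gap 0.403 gf 30.0 j6 0.09
slide to [np.float64(663.188), np.float64(132.52399999999997), 239] : [  2.7   1.2 111.4]
```

View pics/w7b.png

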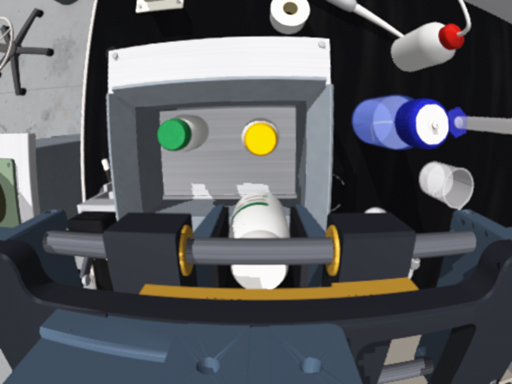

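```bash
python3 -m crank '{"slide":[[2,1,20],[0,0,30],[0,0,30],[0,0,20],[0,0,11]],"yaw":[0,0,0,0,0]}' && python3 -m crank '{"slide":[[0,0,0],[0,0,0],[0,0,0],[0,0,0]],"yaw":[0,0,0,0]}' && python3 -m crank '{"slide":[[0,0,0],[0,0,0],[0,0,0]],"yaw":[0,0,0]}' 0.49 && python3 -m crank '{"slide":[[0,0,-15],[0,0,-30],[0,0,-30],[0,0,-35],[0,0,0]],"yaw":[0,0,0,0,0]}' 
python3 -m crank '{"slide":[[-20,-20,0],[-30,-30,0],[-36,-30,0],[-36,-30,0],[-36,-30,0]],"yaw":[0,0,0,0,0]}' 0.35 && python3 -m crank '{"slide":[[-36,-20,0],[-36,-10,0],[-36,0,0],[-7,0,0]],"yaw":[0,0,0,0]}' && python3 -m crank '{"slide":[[0,0,20],[0,0,20],[0,0,20],[0,0,20],[0,0,10]],"yaw":[0.12,0.12,0.12,0.12,0.12]}' && python3 -m crank '{"slide":[[0,0,0],[0,0,0],[0,0,0],[0,0,0],[0,0,0]],"yaw":[0.12,0.12,0.12,0.12,0.12]}' && python3 -m crank '{"slide":[[0,0,0],[0,0,0],[0,0,0],[0,0,0]],"yaw":[0.12,0.057,0,0]}'
python3 - <<'E'
from h import *
c=snap('wrist','w8');
m=cv2.inRange(c['img'],(190,190,190),(255,255,255)); n,l,s,ce=cv2.connectedComponentsWithStats(m)
for i in range(1,n):
    if s[i,4]>150 and ce[i][1]<250: print(s[i],ce[i].round(1),at(c,*ce[i],88,True),at(c,s[i,0]+s[i,2]/2,s[i,1]+s[i,3]-13,88,True))
to([474,-159,40])
cv2.imwrite('pics/w8b.png',c['img'][:,:,::-1])
E
```

```text
time_s: 22.0
eef_pos: [661.8, 131.6, 236.7]
tool_rot: [-0.001, 0.676, 0.736, -0.002]
ft_force: [-0.7, -0.0, -1.0]
finger_gap: 0.402
grasp_force: 30.0
time_s: 22.33
eef_pos: [664.6, 133.3, 241.4]
tool_rot: [0.001, 0.676, 0.737, 0.002]
ft_force: [-0.2, -0.7, 0.1]
finger_gap: 0.4
grasp_force: 30.0
time_s: 22.58
eef_pos: [663.9, 133.4, 239.8]
tool_rot: [0.0, 0.676, 0.737, 0.0]
ft_force: [0.0, -0.4, 0.5]
finger_gap: 0.505
grasp_force: 0.0
time_s: 23.0
eef_pos: [665.7, 133.8, 357.5]
tool_rot: [0.004, 0.676, 0.737, 0.006]
ft_force: [0.3, -0.2, 0.8]
finger_gap: 0.509
grasp_force: 0.0
time_s: 23.42
eef_pos: [546.0, -24.0, 349.2]
tool_rot: [0.0, 0.675, 0.738, 0.0]
ft_force: [0.4, -1.0, 0.5]
finger_gap: 0.65
grasp_force: 0.0
time_s: 23.75
eef_pos: [526.9, -144.8, 349.5]
tool_rot: [0.002, 0.677, 0.736, -0.001]
ft_force: [0.3, -0.9, -0.4]
finger_gap: 0.649
grasp_force: 0.0
time_s: 24.17
eef_pos: [526.5, -139.3, 256.6]
tool_rot: [-0.001, 0.865, 0.502, -0.001]
ft_force: [-0.3, 0.2, -0.3]
finger_gap: 0.652
grasp_force: 0.0
time_s: 24.58
eef_pos: [527.7, -139.6, 259.1]
tool_rot: [-0.0, 0.975, 0.224, 
[... 672 characters left out ...]
46.9   88. ] [ 601.8 -147.1   88. ]
[   0  120   39   34 1006] [ 21.2 133.8] [499.1 212.3  88. ] [487.8 214.2  88. ]
[ 373  127   53   58 2413] [399.1 155. ] [ 606.5 -299.7   88. ] [ 586.5 -308.1   88. ]
[492 165  20  59 623] [504.8 196.6] [ 612.5 -516.3   88. ] [ 589.9 -522.2   88. ]
[181 178  24  24 428] [192.1 189.6] [492.4 -67.5  88. ] [493.5 -68.3  88. ]
[247 199  26  38 747] [259.  218.5] [ 480.4 -154.5   88. ] [ 473.9 -157.8   88. ]
[162 217  22  19 154] [171.2 225.2] [440.  -51.3  88. ] [443.6 -53.   88. ]
24.9667 [ 527.6 -139.8  259.2] x [0.96  0.279 0.   ] y [ 0.279 -0.96   0.   ] z [ 0. -0. -1.] F [0.5 0.5 0.2] gap 0.65 gf 0.0 j6 1.01
slide to [474, -159, 40] : [-56.8   3.5 219.2]
```

View pics/w8b.png

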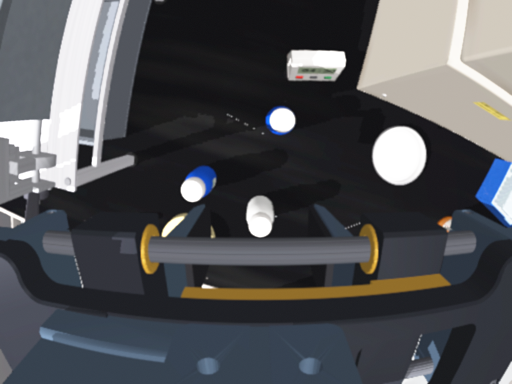

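B still stands at about (474,-158). Grasp it and carry it to the last slot.

```bash
python3 -m crank '{"slide":[[-28,3,25],[-29,0,35],[0,0,35],[0,0,35],[0,0,35]],"yaw":[0,0,0,0,0]}' && python3 -m crank '{"slide":[[0,0,30],[0,0,24],[0,0,0],[0,0,0],[0,0,0]],"yaw":[0,0,0,0,0]}' && python3 -m crank '{"slide":[[0,0,0],[0,0,0],[0,0,0],[0,0,0],[0,0,0]],"yaw":[0,0,0,0,0]}' 1 && python3 -m crank '{"slide":[[0,0,0],[0,0,0],[0,0,-20],[0,0,-30],[0,0,-30]],"yaw":[0,0,0,0,0]}' && python3 -m crank '{"slide":[[0,0,-40],[0,0,-40],[0,0,-40],[0,0,-40],[0,0,-40]],"yaw":[-0.12,-0.12,-0.12,-0.12,-0.12]}'  && python3 -m crank '{"slide":[[0,0,-30],[0,0,0],[0,0,0],[0,0,0],[0,0,0]],"yaw":[-0.12,-0.12,-0.12,-0.12,-0.12]}' && python3 -m crank '{"slide":[[0,0,0],[0,0,0],[0,0,0]],"yaw":[-0.12,-0.057,0]}'; python3 -c "
from h import *
def H(x,y): return np.array([623+x*.996-y*.09,155+y*.996+x*.09])
to([*H(-38,-26),350])"
```

```text
time_s: 25.38
eef_pos: [475.7, -158.2, 96.3]
tool_rot: [0.0, 0.99, 0.14, 0.001]
ft_force: [0.9, 0.9, 0.8]
finger_gap: 0.646
grasp_force: 0.0
time_s: 25.8
eef_pos: [477.1, -158.4, 44.4]
tool_rot: [0.001, 0.99, 0.14, 0.001]
ft_force: [0.6, 0.0, 0.3]
finger_gap: 0.651
grasp_force: 0.0
time_s: 26.22
eef_pos: [476.4, -158.3, 44.0]
tool_rot: [0.0, 0.99, 0.14, 0.001]
ft_force: [0.6, 0.0, 6.1]
finger_gap: 0.4
grasp_force: 30.0
time_s: 26.63
eef_pos: [474.9, -157.7, 123.3]
tool_rot: [-0.001, 0.99, 0.14, -0.001]
ft_force: [1.0, -0.9, -0.2]
finger_gap: 0.4
grasp_force: 30.0
time_s: 27.05
eef_pos: [475.2, -157.8, 325.1]
tool_rot: [0.0, 0.903, 0.429, 0.0]
ft_force: [1.3, 0.1, -0.6]
finger_gap: 0.401
grasp_force: 30.0
time_s: 27.47
eef_pos: [475.6, -158.0, 353.0]
tool_rot: [-0.0, 0.736, 0.677, -0.0]
ft_force: [0.1, 0.1, -0.7]
finger_gap: 0.397
grasp_force: 30.0
time_s: 27.72
eef_pos: [475.6, -158.0, 352.8]
tool_rot: [-0.0, 0.675, 0.737, -0.0]
ft_force: [0.1, 0.0, -0.6]
finger_gap: 0.398
grasp_force: 30.0
27.7167 [ 475.6 -158.   352.8] x [-0.088  0.996  0.   ] y [ 0.996  0.088 -0.001] z [-0.001  0.    -1.   ] F [ 0.1  0.  -0.6] gap 0.398 gf 30.0 j6 -0.43
slide to [np.float64(587.4920000000001), np.float64(125.68399999999998), 350] : [272.8 136.4   2.8]
```

```bash
python3 -m crank '{"slide":[[25,10,0],[36,15,0],[36,15,0],[36,15,0],[36,20,0]],"yaw":[0,0,0,0,0]}' && python3 -m crank '{"slide":[[36,20,0],[36,20,0],[30,16,0],[2,5,0],[0,0,0]],"yaw":[0,0,0,0,0]}' && python3 -m crank '{"slide":[[0,0,20],[0,0,30],[0,0,30],[0,0,20],[0,0,10]],"yaw":[0,0,0,0,0]}' && python3 -m crank '{"slide":[[0,0,0],[0,0,0],[0,0,0],[0,0,0]],"yaw":[0,0,0,0]}' && python3 -m crank '{"slide":[[0,0,0],[0,0,0],[0,0,0]],"yaw":[0,0,0]}' 0.49 && python3 -m crank '{"slide":[[0,0,-15],[0,0,-30],[0,0,-30],[0,0,-35],[0,0,0]],"yaw":[0,0,0,0,0]}' && python3 -m crank '{"slide":[[-30,-20,0],[-36,-30,0],[-36,-30,0],[-20,-30,0],[0,-10,0]],"yaw":[0,0,0,0,0]}' 0.35 && python3 -m crank '{"slide":[[0,0,0],[0,0,0]],"yaw":[0,0]}'
python3 - <<'E'
from h import *
st(); c=snap('wrist','w9'); cv2.imwrite('pics/w9b.png',cv2.resize(c['img'][:,:,::-1],(800,600),interpolation=cv2.INTER_CUBIC))
E
```

```text
time_s: 28.13
eef_pos: [535.4, 18.4, 353.3]
tool_rot: [0.0, 0.677, 0.736, -0.0]
ft_force: [-0.1, -0.2, -0.1]
finger_gap: 0.398
grasp_force: 30.0
time_s: 28.55
eef_pos: [588.3, 127.4, 351.7]
tool_rot: [-0.0, 0.675, 0.738, -0.001]
ft_force: [0.1, -0.7, -0.2]
finger_gap: 0.398
grasp_force: 30.0
time_s: 28.97
eef_pos: [585.6, 124.2, 240.4]
tool_rot: [-0.002, 0.677, 0.736, -0.002]
ft_force: [-0.1, 1.5, 1.3]
finger_gap: 0.399
grasp_force: 30.0
time_s: 29.3
eef_pos: [588.5, 125.4, 244.9]
tool_rot: [0.001, 0.676, 0.737, 0.001]
ft_force: [0.2, 0.0, -0.6]
finger_gap: 0.403
grasp_force: 30.0
time_s: 29.55
eef_pos: [587.9, 125.7, 243.7]
tool_rot: [0.0, 0.676, 0.737, 0.0]
ft_force: [-0.3, -0.4, -0.4]
finger_gap: 0.511
grasp_force: 0.0
time_s: 29.97
eef_pos: [589.9, 126.3, 360.8]
tool_rot: [0.004, 0.676, 0.737, 0.006]
ft_force: [1.0, -0.1, 0.8]
finger_gap: 0.511
grasp_force: 0.0
time_s: 30.38
eef_pos: [481.4, -0.9, 353.7]
tool_rot: [0.001, 0.677, 0.736, -0.001]
ft_force: [-0.2, 0.7, 0.4]
finger_gap: 0.649
grasp_force: 0.0
time_s: 30.55
eef_pos: [485.0, 2.7, 353.6]
tool_rot: [0.001, 0.676, 0.737, 0.001]
ft_force: [-0.1, -0.6, 0.3]
finger_gap: 0.652
grasp_force: 0.0
30.55 [485.    2.7 353.6] x [-0.087  0.996  0.   ] y [0.996 0.087 0.002] z [ 0.002  0.    -1.   ] F [-0.1 -0.6  0.3] gap 0.652 gf 0.0 j6 -0.11
```

View pics/w9b.png

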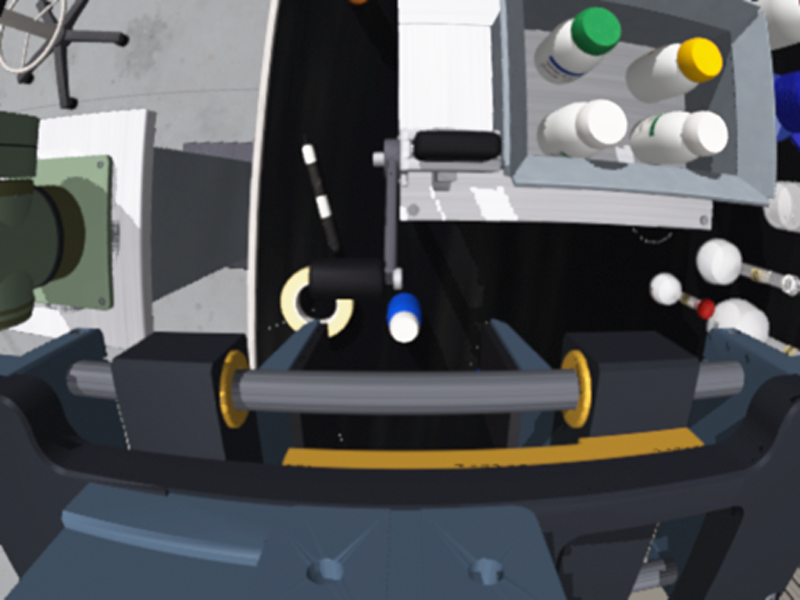

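Run:
```python
from h import *
c=load('w9');k=1.5625; t=load('top0')
P=lambda u,v,z: at(c,u/k,v/k,z,True)
print('grip L/R',P(414,147,296),P(501,147,296),'C',P(457,143,296), 'top',at(t,130+445/5,120+345/5,296))
print('grip top edges',P(457,133,296),P(457,158,296))
print('tri',tri(c,(457/k,145/k),t,(130+445/5,120+345/5),True))
print('handle',P(310,277,275),P(384,277,275),'tri',tri(c,(347/k,277/k),t,(130+549/5,120+412/5),True))
print('rim',P(514,185,279),P(776,205,279))
Z=lambda img,u0,v0,w,h,s: cv2.resize(img[v0:v0+h,u0:u0+w,::-1],(w*s,h*s),interpolation=cv2.INTER_CUBIC)
cv2.imwrite('pics/z9.png',np.vstack([Z(c['img'],180,60,150,70,5),Z(load('t4')['img'],140,185,150,50,5)]))
```

```text
grip L/R [482.   89.2 296. ] [524.6  94.  296. ] C [502.6  93.3 296. ] top [499.7  90.9 296. ]
grip top edges [502.2  98.3 296. ] [503.3  85.9 296. ]
tri (array([508.5,  97.5, 242.3]), np.float64(1.3))
handle [431.3  16.2 275. ] [472.3  19.6 275. ] tri (array([451.9,  17. , 272. ]), np.float64(0.7))
rim [537.1  76.5 279. ] [727.6  95.9 279. ]
```

View pics/z9.png

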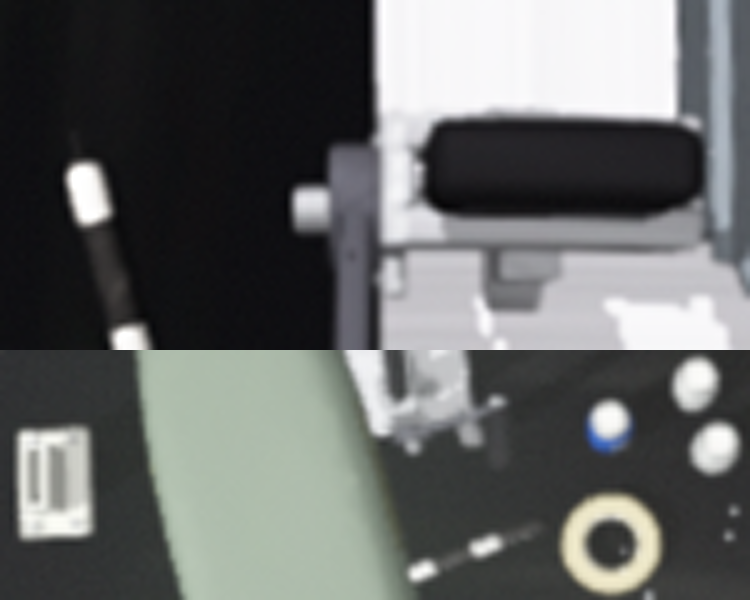

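```bash
python3 -m crank '{"slide":[[25,8,0],[35,9,0],[27,8,0],[0,0,0],[0,0,0]],"yaw":[-0.12,-0.12,-0.12,-0.12,-0.12]}' 0.55 && python3 -m crank '{"slide":[[0,0,0],[0,0,0],[0,0,0],[0,0,0],[0,0,0]],"yaw":[-0.12,-0.12,-0.12,-0.12,-0.12]}' && python3 -m crank '{"slide":[[0,0,0],[0,0,0],[0,0,0],[0,0,0],[0,0,0]],"yaw":[-0.12,-0.12,-0.12,-0.01,0]}'
python3 - <<'E'
from h import *
to([502,92.3,267]); c=snap('wrist','w10'); cv2.imwrite('pics/w10b.png',cv2.resize(c['img'][100:300,130:390,::-1],(780,600),interpolation=cv2.INTER_CUBIC))
for y in(-7,7): print([np.array(proj(c,[502+.996*x-.09*y,92.3+.09*x+.996*y,296],True)).round(1) for x in(-22,22)])
E
```

```text
time_s: 31.02
eef_pos: [492.1, 95.2, 352.2]
tool_rot: [-0.0, 0.423, 0.906, -0.0]
ft_force: [0.5, -0.3, -0.7]
finger_gap: 0.449
grasp_force: 0.0
time_s: 31.43
eef_pos: [492.2, 93.7, 352.4]
tool_rot: [-0.0, 0.137, 0.991, 0.0]
ft_force: [-0.1, 0.0, -0.4]
finger_gap: 0.448
grasp_force: 0.0
time_s: 31.85
eef_pos: [491.8, 93.2, 352.5]
tool_rot: [-0.0, -0.043, 0.999, 0.0]
ft_force: [0.2, -0.1, -0.7]
finger_gap: 0.447
grasp_force: 0.0
31.85 [491.8  93.2 352.5] x [-0.996 -0.085  0.001] y [-0.085  0.996  0.   ] z [-0.001  0.    -1.   ] F [ 0.2 -0.1 -0.7] gap 0.447 gf 0.0 j6 -1.49
slide to [502, 92.3, 267] : [-10.1  -1.8  85.5]
[array([248.8, 191.5]), array([249.5, 243.1])]
[array([266.5, 191.5]), array([266.4, 243.1])]
```

View pics/w10b.png

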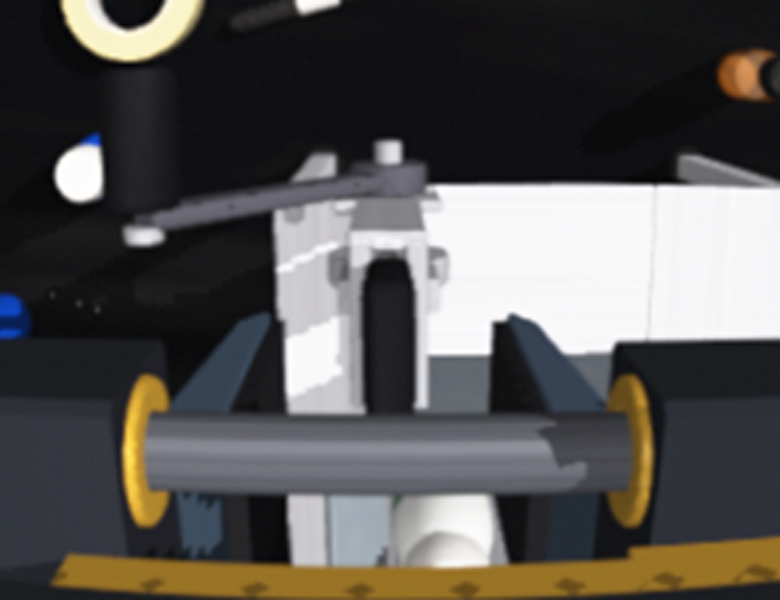

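```bash
python3 -m crank '{"slide":[[-4,-1,15],[-4.5,0,25],[0,0,25],[0,0,15],[0,0,6]],"yaw":[0,0,0,0,0]}' && python3 -m crank '{"slide":[[0,0,0],[0,0,0],[0,0,0],[0,0,0],[0,0,0]],"yaw":[0,0,0,0,0]}'  && python3 -m crank '{"slide":[[0,0,0],[0,0,0],[0,0,0],[0,0,0],[0,0,0]],"yaw":[0,0,0,0,0]}' 1 && python3 -m crank '{"slide":[[0,0,0],[0,0,0],[0,0,0],[0,0,0],[0,0,0]],"yaw":[0,0,0,0,0]}'; python3 -c "
from h import *
st()"
```

```text
time_s: 32.32
eef_pos: [498.4, 92.0, 264.3]
tool_rot: [-0.002, -0.042, 0.999, -0.0]
ft_force: [-0.4, 0.1, 0.2]
finger_gap: 0.447
grasp_force: 0.0
time_s: 32.73
eef_pos: [500.0, 92.0, 268.1]
tool_rot: [0.001, -0.043, 0.999, 0.0]
ft_force: [-0.3, -0.2, -0.2]
finger_gap: 0.45
grasp_force: 0.0
time_s: 33.15
eef_pos: [499.4, 92.3, 267.1]
tool_rot: [0.0, -0.043, 0.999, 0.0]
ft_force: [-0.1, 0.6, 0.4]
finger_gap: 0.152
grasp_force: 30.0
time_s: 33.57
eef_pos: [499.4, 92.2, 267.1]
tool_rot: [0.0, -0.043, 0.999, 0.0]
ft_force: [-0.0, 3.0, 0.8]
finger_gap: 0.154
grasp_force: 30.0
33.5667 [499.4  92.2 267.1] x [-0.996 -0.086 -0.   ] y [-0.086  0.996  0.001] z [ 0.     0.001 -1.   ] F [-0.   3.   0.8] gap 0.154 gf 30.0 j6 -1.5
```

```bash
python3 -m crank '{"slide":[[0,0,-5],[0,0,-12],[0,0,-18],[0,0,-20],[0,0,-22]],"yaw":[0,0,0,0,0]}' && python3 -m crank '{"slide":[[1,15,0],[1,25,0],[2,33,0],[2,35,0],[2,35,0]],"yaw":[0,0,0,0,0]}'  && python3 -m crank '{"slide":[[2,35,0],[2,35,0],[2,35,0],[2,35,0],[0,30,0]],"yaw":[0,0,0,0,0]}' && python3 -m crank '{"slide":[[0,22,20],[0,0,30],[0,0,35],[0,0,30],[0,0,15]],"yaw":[0,0,0,0,0]}' && python3 -m crank '{"slide":[[0,0,0],[0,0,0],[0,0,0]],"yaw":[0,0,0]}'
python3 - <<'E'
from h import *
to([452,426.5,180]); c=snap('wrist','w11'); cv2.imwrite('pics/w11b.png',cv2.resize(c['img'][100:300,130:390,::-1],(780,600),interpolation=cv2.INTER_CUBIC))
E
```

```text
time_s: 33.98
eef_pos: [499.0, 91.2, 344.3]
tool_rot: [-0.001, -0.043, 0.999, -0.001]
ft_force: [0.1, 0.3, -1.2]
finger_gap: 0.147
grasp_force: 30.0
time_s: 34.4
eef_pos: [479.1, 234.0, 344.3]
tool_rot: [0.0, -0.042, 0.999, -0.001]
ft_force: [0.1, -0.2, -1.1]
finger_gap: 0.15
grasp_force: 30.0
time_s: 34.82
eef_pos: [456.1, 403.9, 343.9]
tool_rot: [0.0, -0.043, 0.999, -0.001]
ft_force: [0.9, -0.8, -1.5]
finger_gap: 0.151
grasp_force: 30.0
time_s: 35.23
eef_pos: [453.3, 422.4, 209.5]
tool_rot: [-0.002, -0.043, 0.999, -0.003]
ft_force: [0.0, -0.7, -1.8]
finger_gap: 0.149
grasp_force: 30.0
time_s: 35.48
eef_pos: [455.7, 424.6, 215.7]
tool_rot: [0.001, -0.043, 0.999, 0.001]
ft_force: [-0.0, 1.4, -0.7]
finger_gap: 0.154
grasp_force: 30.0
35.4833 [455.7 424.6 215.7] x [-0.996 -0.086 -0.003] y [-0.086  0.996  0.001] z [ 0.003  0.001 -1.   ] F [-0.   1.4 -0.7] gap 0.154 gf 30.0 j6 -0.92
slide to [452, 426.5, 180] : [ 3.6  2.1 35.7]
```

View pics/w11b.png

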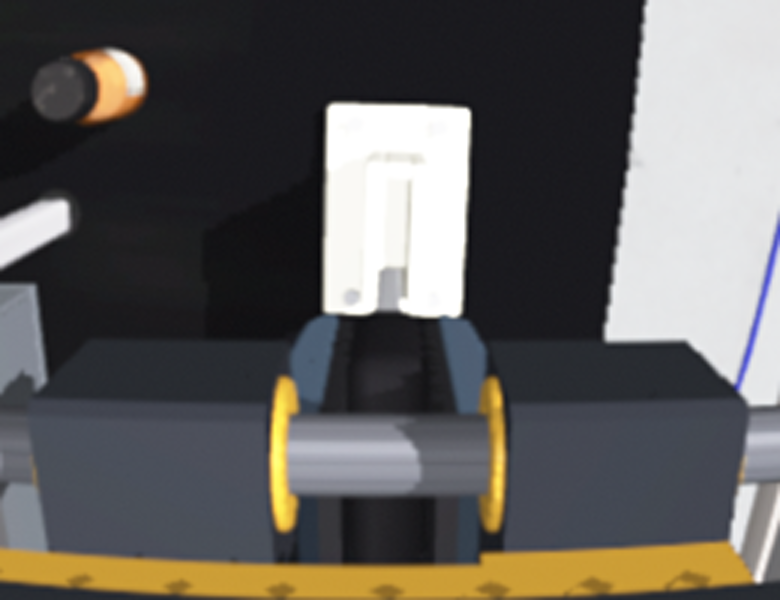

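Run:
```python
from h import *
c=load('w11')
P=lambda u,v,z: at(c,130+u/3,100+v/3,z,True)
a,b=P(327,104,6),P(470,108,6); l,r=P(323,312,6),P(464,314,6)
print(a,b,np.linalg.norm(a-b),l,r,'yaw edges',np.arctan2((l-a)[1],(l-a)[0]),np.arctan2((r-b)[1],(r-b)[0]),np.arctan2(-(b-a)[0],(b-a)[1]))
th=np.arctan2((r-b)[1]+(l-a)[1],(l-a)[0]+(r-b)[0]); print('ctr from base',(a+b)[:2]/2+46*np.array([np.cos(th),np.sin(th)]))
g=c['img'][:,:,1].astype(int)
for v in (165,170,175,180): print(v,list(g[v,245:275]))
for u in (260,262): print(u,list(g[148:205,u]))
```

```text
[409.1 394.4   6. ] [405.5 455.1   6. ] 60.80666081935437 [500.8 399.4   6. ] [496.3 462.    6. ] yaw edges 0.05447168753459559 0.0758454197080227 0.059238681200649415
ctr from base [453.20252038 427.74309585]
165 [np.int64(249), np.int64(249), np.int64(249), np.int64(249), np.int64(249), np.int64(248), np.int64(248), np.int64(254), np.int64(255), np.int64(255), np.int64(255), np.int64(255), np.int64(255), np.int64(254), np.int64(250), np.int64(249), np.int64(249), np.int64(249), np.int64(249), np.int64(248), np.int64(237), np.int64(217), np.int64(247), np.int64(255), np.int64(255), np.int64(255), np.int64(255), np.int64(255), np.int64(255), np.int64(255)]
170 [np.int64(249), np.int64(249), np.int64(249), np.int64(249), np.int64(249), np.int64(248), np.int64(250), np.int64(255), np.int64(255), np.int64(255), np.int64(255), np.int64(255), np.int64(255), np.int64(253), np.int64(249), np.int64(249), np.int64(249), np.int64(249), np.int64(249), np.int64(248), np.int64(231), np.int64(212), np.int64(250), np.int64(255), np.int64(255), np.int64(255), np.int64(255), np.int64(255), np.int64(2
[... 1947 characters left out ...]
int64(255), np.int64(253), np.int64(250), np.int64(249), np.int64(249), np.int64(249), np.int64(249), np.int64(249), np.int64(249), np.int64(249), np.int64(249), np.int64(249), np.int64(249), np.int64(249), np.int64(249), np.int64(249), np.int64(249), np.int64(249), np.int64(249), np.int64(249), np.int64(249), np.int64(249), np.int64(249), np.int64(249), np.int64(249), np.int64(249), np.int64(249), np.int64(249), np.int64(249), np.int64(249), np.int64(240), np.int64(203), np.int64(189), np.int64(191), np.int64(191), np.int64(193), np.int64(191), np.int64(189), np.int64(187), np.int64(187), np.int64(187), np.int64(193), np.int64(204), np.int64(205), np.int64(187), np.int64(124), np.int64(50)]
```

Run:
```python
from h import *
c=load('w11')
P=lambda u,v: at(c,u,v,64,True)
for v,l,r in((165,258.9,266.6),(175,258.2,266.3),(180,258,265.9)): print(P(l+.0,v),P(r,v))
th=.064; d=np.array([np.cos(th),np.sin(th)])
f=P(262,159.6);print('front end',f,'ctr',f[:2]+23*d); f=P(262,154);print('block front',f, f[:2]+28*d)
print('block L edge',P(251.8,165),P(251.3,175))
```

```text
[437.4 422.3  64. ] [436.7 430.7  64. ]
[448.6 422.5  64. ] [447.8 431.4  64. ]
[454.2 422.7  64. ] [453.4 431.4  64. ]
front end [431.2 425.1  64. ] ctr [454.15291208 426.57099532]
block front [425.  424.6  64. ] [452.94267557 426.39077691]
block L edge [438.1 414.5  64. ] [449.2 414.9  64. ]
```

```bash
python3 -m crank '{"slide":[[3,3,10],[0,0,20],[0,0,25],[0,0,20],[0,0,10]],"yaw":[0.025,0,0,0,0]}' && python3 -m crank '{"slide":[[0,0,0],[0,0,0],[0,0,0],[0,0,0]],"yaw":[0,0,0,0]}'; python3 -c "
from h import *
to([452.5,427.1,121])"
```

```text
time_s: 35.95
eef_pos: [451.3, 426.6, 128.2]
tool_rot: [-0.0, -0.031, 1.0, -0.0]
ft_force: [0.3, -0.8, -1.2]
finger_gap: 0.148
grasp_force: 30.0
time_s: 36.28
eef_pos: [452.4, 427.7, 130.9]
tool_rot: [0.001, -0.031, 1.0, 0.001]
ft_force: [-0.2, 0.2, -0.2]
finger_gap: 0.154
grasp_force: 30.0
36.2833 [452.4 427.7 130.9] x [-0.998 -0.061 -0.003] y [-0.061  0.998  0.002] z [ 0.003  0.002 -1.   ] F [-0.2  0.2 -0.2] gap 0.154 gf 30.0 j6 -0.89
slide to [452.5, 427.1, 121] : [-0.1 -0.7  9.9]
```

```bash
python3 -m crank '{"slide":[[0,-0.5,6],[0,0,6],[0,0,6],[0,0,0],[0,0,0]],"yaw":[0,0,0,0,0]}' && python3 -m crank '{"slide":[[0,0,5],[0,0,5],[0,0,0],[0,0,0]],"yaw":[0,0,0,0]}'
```

```text
time_s: 36.7
eef_pos: [451.1, 426.1, 110.2]
tool_rot: [-0.001, -0.031, 1.0, -0.001]
ft_force: [0.2, -0.7, -0.7]
finger_gap: 0.153
grasp_force: 30.0
time_s: 37.03
eef_pos: [451.2, 426.2, 100.5]
tool_rot: [-0.0, -0.031, 1.0, -0.0]
ft_force: [-0.2, -0.3, -0.9]
finger_gap: 0.152
grasp_force: 30.0
```

```bash
python3 -m crank '{"slide":[[0,0,6],[0,0,6],[0,0,6],[0,0,4],[0,0,0]],"yaw":[0,0,0,0,0]}' && python3 -m crank '{"slide":[[0,0,3],[0,0,3],[0,0,2],[0,0,0],[0,0,0]],"yaw":[0,0,0,0,0]}'
```

```text
time_s: 37.45
eef_pos: [450.9, 425.9, 77.5]
tool_rot: [-0.001, -0.031, 1.0, -0.001]
ft_force: [0.2, -0.4, -1.1]
finger_gap: 0.148
grasp_force: 30.0
time_s: 37.87
eef_pos: [451.4, 426.5, 71.0]
tool_rot: [-0.0, -0.031, 1.0, -0.0]
ft_force: [1.1, 0.0, -1.1]
finger_gap: 0.154
grasp_force: 30.0
```

```bash
python3 -m crank '{"slide":[[0,0,1],[0,0,1],[0,0,0],[0,0,0]],"yaw":[0,0,0,0]}' && python3 -m crank '{"slide":[[0,0,1],[0,0,0],[0,0,0]],"yaw":[0,0,0]}'
```

```text
time_s: 38.2
eef_pos: [451.6, 426.6, 69.2]
tool_rot: [0.0, -0.031, 1.0, 0.0]
ft_force: [0.1, -0.4, -0.3]
finger_gap: 0.151
grasp_force: 30.0
time_s: 38.45
eef_pos: [451.6, 426.5, 69.1]
tool_rot: [0.0, -0.031, 1.0, 0.0]
ft_force: [-1.2, -1.8, 5.2]
finger_gap: 0.15
grasp_force: 30.0
```

```bash
python3 -m crank '{"slide":[[0,0,0],[0,0,0],[0,0,0],[0,0,0],[0,0,0]],"yaw":[0,0,0,0,0]}' 0.55 && python3 -m crank '{"slide":[[0,0,-10],[0,0,-20],[0,0,-35],[0,0,-40],[0,0,-40]],"yaw":[0,0,0,0,0]}' && python3 -m crank '{"slide":[[0,0,-40],[0,0,-40],[2,-20,-20],[2,-30,0],[2,-36,0]],"yaw":[-0.025,0,0,0,0]}' && python3 -m crank '{"slide":[[2,-36,0],[2,-36,0],[2,-36,0],[2,-36,0],[2,-36,0]],"yaw":[0,0,0,0,0]}' && python3 -m crank '{"slide":[[2,-36,0],[2,-36,0],[2,-36,0],[2,-26,0],[0,-8,0]],"yaw":[0,0,0,0,0]}' && python3 -m crank '{"slide":[[0,0,0],[0,0,0]],"yaw":[0,0]}'
python3 - <<'E'
from h import *
to([451.9,17.5,254]); c=snap('wrist','w12');snap('top','t12'); cv2.imwrite('pics/w12b.png',cv2.resize(c['img'][100:300,130:390,::-1],(780,600),interpolation=cv2.INTER_CUBIC))
print(proj(c,(451.9,17.5,272),True))
E
```

```text
time_s: 38.87
eef_pos: [451.4, 426.4, 67.8]
tool_rot: [-0.0, -0.031, 1.0, -0.0]
ft_force: [-1.0, 0.1, -0.5]
finger_gap: 0.448
grasp_force: 0.0
time_s: 39.28
eef_pos: [451.0, 426.1, 214.9]
tool_rot: [-0.0, -0.031, 1.0, -0.0]
ft_force: [0.0, 1.2, -0.3]
finger_gap: 0.451
grasp_force: 0.0
time_s: 39.7
eef_pos: [453.2, 340.9, 315.5]
tool_rot: [0.002, -0.044, 0.999, 0.001]
ft_force: [1.1, 0.0, -0.2]
finger_gap: 0.449
grasp_force: 0.0
time_s: 40.12
eef_pos: [458.0, 158.4, 313.9]
tool_rot: [0.001, -0.043, 0.999, 0.0]
ft_force: [0.3, 0.1, 0.6]
finger_gap: 0.447
grasp_force: 0.0
time_s: 40.53
eef_pos: [462.3, 14.7, 314.0]
tool_rot: [0.001, -0.041, 0.999, -0.001]
ft_force: [0.3, 0.2, -0.2]
finger_gap: 0.451
grasp_force: 0.0
time_s: 40.7
eef_pos: [462.7, 18.4, 313.4]
tool_rot: [0.0, -0.043, 0.999, 0.0]
ft_force: [0.2, -0.5, 0.1]
finger_gap: 0.45
grasp_force: 0.0
40.7 [462.7  18.4 313.4] x [-0.996 -0.085 -0.001] y [-0.085  0.996  0.001] z [ 0.001  0.001 -1.   ] F [ 0.2 -0.5  0.1] gap 0.45 gf 0.0 j6 -1.64
slide to [451.9, 17.5, 254] : [10.8 -0.1 59.4]
(np.float64(260.05893440919203), np.float64(197.60958289573958))
```

View pics/w12b.png

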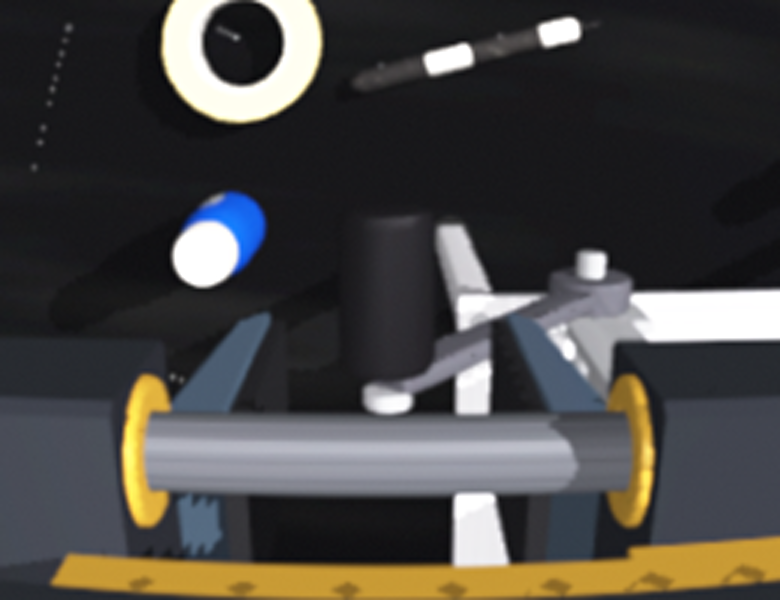

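```bash
python3 -m crank '{"slide":[[5,0,10],[6,0,20],[0,0,20],[0,0,8],[0,0,0]],"yaw":[0,0,0,0,0]}' && python3 -m crank '{"slide":[[0,0,0],[0,0,0],[0,0,0],[0,0,0]],"yaw":[0,0,0,0]}' 0.66 && python3 -m crank '{"slide":[[0,4.4,-3.6],[0,4.5,-3.2],[0,4.7,-3],[0,4.8,-2.9],[0,0,0]],"yaw":[0,0,0,0,0]}'; python3 -c "
from h import *
st()"
```

```text
time_s: 41.22
eef_pos: [450.6, 18.1, 253.3]
tool_rot: [-0.002, -0.044, 0.999, 0.0]
ft_force: [-0.8, 1.2, -1.3]
finger_gap: 0.449
grasp_force: 0.0
time_s: 41.55
eef_pos: [452.3, 17.1, 255.9]
tool_rot: [0.001, -0.043, 0.999, -0.0]
ft_force: [-0.2, 0.2, -0.3]
finger_gap: 0.34
grasp_force: 0.0
time_s: 41.97
eef_pos: [450.7, 34.9, 269.4]
tool_rot: [0.001, -0.043, 0.999, -0.001]
ft_force: [0.1, -4.3, 2.3]
finger_gap: 0.341
grasp_force: 2.1
41.9667 [450.7  34.9 269.4] x [-0.996 -0.087 -0.002] y [-0.087  0.996 -0.003] z [ 0.003 -0.002 -1.   ] F [ 0.1 -4.3  2.3] gap 0.341 gf 2.1 j6 -1.6
```

```bash
python3 -m crank '{"slide":[[0,5,-2.5],[0,5,-2.4],[0,5.2,-1.9],[0,5.3,-1.9],[0,5.4,-1.4]],"yaw":[0,0,0,0,0]}' && python3 -m crank '{"slide":[[0,5.4,-1.4],[0,11.1,-1.7],[0,11.2,-0.6],[0,11.2,0.6],[0,11.1,1.7]],"yaw":[0,0,0,0,0]}' && python3 -m crank '{"slide":[[0,10.8,2.8],[0,10.5,3.8],[0,10.1,4.9],[0,9.5,5.9],[0,6,4]],"yaw":[0,0,0,0,0]}' && python3 -m crank '{"slide":[[0,3,1],[0,0,0],[0,0,0],[0,0,0]],"yaw":[0,0,0,0]}'
python3 - <<'E'
from h import *
to([445.4-.09*72,89.4+.996*72,256]); c=snap('wrist','w13');t=snap('top','t13'); s=snap('side','s13'); Z=lambda img,u0,v0,w,h,s: cv2.resize(img[v0:v0+h,u0:u0+w,::-1],(w*s,h*s),interpolation=cv2.INTER_CUBIC)
cv2.imwrite('pics/w13b.png',np.vstack([np.hstack([Z(c['img'],0,90,512,230,1),Z(t['img'],150,120,144,115,2)]),np.hstack([Z(s['img'],200,110,130,110,3),Z(t['img'],150,120,130,110,3)])[:,:].copy() if 0 else cv2.resize(np.hstack([s['img'][110:220,200:330,::-1],t['img'][120:230,150:280,::-1]]),(800,338))])) if 0 else cv2.imwrite('pics/w13b.png',np.vstack([cv2.resize(np.hstack([s['img'][110:220,200:330,::-1],t['img'][120:230,150:280,::-1]]),(800,338),interpolation=cv2.INTER_CUBIC),cv2.resize(c['img'][90:258,:,::-1],(800,262))]))
E
```

```text
time_s: 42.38
eef_pos: [448.3, 61.1, 278.5]
tool_rot: [0.001, -0.043, 0.999, -0.0]
ft_force: [0.3, -4.7, 3.2]
finger_gap: 0.344
grasp_force: 2.1
time_s: 42.8
eef_pos: [443.4, 112.2, 279.2]
tool_rot: [-0.0, -0.043, 0.999, 0.0]
ft_force: [1.2, -2.7, 2.7]
finger_gap: 0.339
grasp_force: 1.7
time_s: 43.22
eef_pos: [439.0, 158.9, 256.7]
tool_rot: [-0.001, -0.043, 0.999, -0.0]
ft_force: [-0.9, -3.2, 1.4]
finger_gap: 0.34
grasp_force: 1.5
time_s: 43.55
eef_pos: [439.3, 161.1, 256.9]
tool_rot: [-0.0, -0.043, 0.999, 0.001]
ft_force: [-0.4, -0.0, 1.6]
finger_gap: 0.342
grasp_force: 0.0
43.55 [439.3 161.1 256.9] x [-0.996 -0.085  0.   ] y [-0.085  0.996  0.002] z [-0.     0.002 -1.   ] F [-0.4 -0.   1.6] gap 0.342 gf 0.0 j6 -1.33
slide to [438.91999999999996, 161.11200000000002, 256] : [0.3 0.  0.9]
```

View pics/w13b.png

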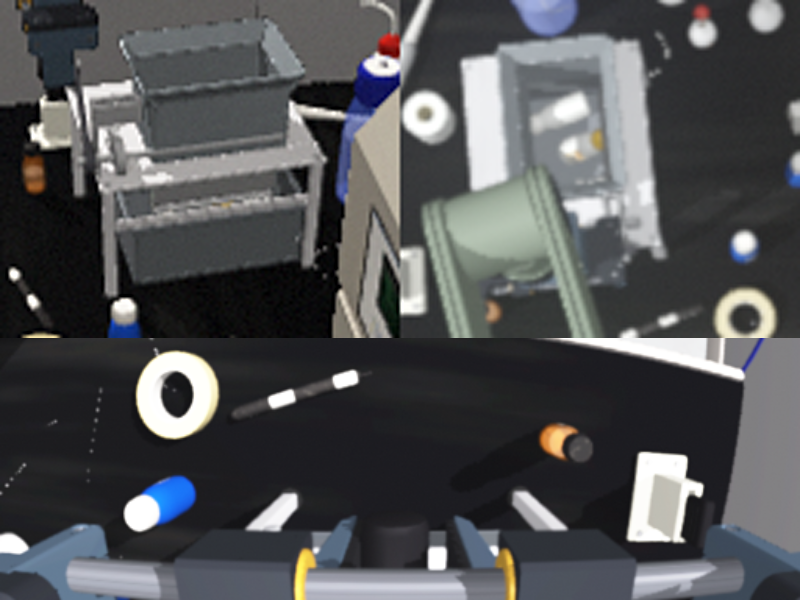

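```bash
python3 -m crank '{"slide":[[0,0,-15],[0,0,-30],[0,0,-30],[0,-30,0],[0,-36,0]],"yaw":[0,0,0,0,0]}' && python3 -m crank '{"slide":[[0,-36,0],[0,-36,0],[0,-36,0],[0,-30,0],[0,0,0]],"yaw":[0,0,0,0,0]}'
python3 - <<'E'
from h import *
st(); t=snap('top','t14'); cv2.imwrite('pics/t14b.png',cv2.resize(t['img'][125:225,165:245,::-1],(480,600),interpolation=cv2.INTER_CUBIC))
E
```

```text
time_s: 44.12
eef_pos: [446.1, 95.8, 334.1]
tool_rot: [0.003, -0.045, 0.999, 0.001]
ft_force: [1.0, -0.5, 0.1]
finger_gap: 0.34
grasp_force: 0.0
time_s: 44.53
eef_pos: [457.2, -47.1, 332.0]
tool_rot: [0.0, -0.04, 0.999, -0.001]
ft_force: [0.7, -0.2, -0.7]
finger_gap: 0.337
grasp_force: 0.0
44.5333 [457.2 -47.1 332. ] x [-0.997 -0.08  -0.001] y [-0.08   0.997 -0.002] z [ 0.001 -0.002 -1.   ] F [ 0.7 -0.2 -0.7] gap 0.337 gf 0.0 j6 -1.78
```

View pics/t14b.png

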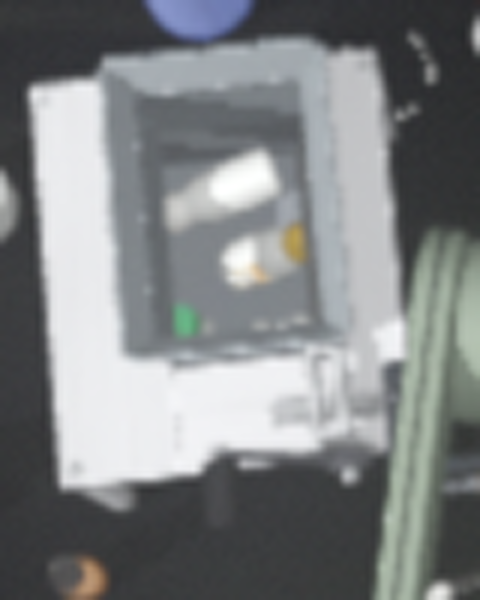

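Run:
```python
from h import *
a=load('top0')['img'].astype(int);b=load('t14')['img'].astype(int)
m=((b.min(2)>130)&(a.min(2)<90)).astype('uint8')
n,l,s,ce=cv2.connectedComponentsWithStats(m)
print('top new bright',[(s[i].tolist()) for i in range(1,n) if s[i,4]>12])
a=load('side0')['img'].astype(int);b=load('s13')['img'].astype(int)
m=((b.min(2)>110)&(a.min(2)<80)).astype('uint8'); n,l,s,ce=cv2.connectedComponentsWithStats(m)
print('side new bright',[(s[i].tolist()) for i in range(1,n) if s[i,4]>12])
to([439.2,159,332])
```

```text
top new bright [[233, 167, 46, 75, 1424], [218, 184, 3, 10, 23], [248, 196, 7, 5, 13], [227, 202, 10, 25, 142], [225, 227, 9, 15, 89], [408, 266, 38, 13, 161], [380, 278, 10, 4, 16], [235, 283, 30, 10, 211], [267, 283, 49, 12, 378], [418, 290, 4, 7, 15], [393, 298, 13, 26, 35], [336, 302, 32, 11, 109]]
side new bright [[40, 122, 19, 5, 36], [33, 129, 9, 5, 23], [38, 135, 25, 11, 166], [232, 136, 12, 7, 64], [218, 150, 9, 8, 54], [271, 154, 15, 3, 16], [116, 198, 26, 13, 242], [37, 215, 57, 34, 884], [70, 248, 50, 21, 714], [90, 319, 11, 20, 121]]
44.5833 [457.  -44.7 332. ] x [-0.997 -0.081 -0.001] y [-0.081  0.997  0.   ] z [ 0.001  0.    -1.   ] F [ 0.  -0.2  0.5] gap 0.336 gf 0.0 j6 -1.77
slide to [439.2, 159, 332] : [  1.2 204.4   0. ]
```

```bash
python3 -m crank '{"slide":[[0,25,0],[0,36,0],[0,36,0],[0,36,0],[0,36,0]],"yaw":[0,0,0,0,0]}' 0.6 && python3 -m crank '{"slide":[[0,30,0],[1,5,0],[0,0,0],[0,0,0]],"yaw":[0,0,0,0]}' && python3 -m crank '{"slide":[[0,0,20],[0,0,25],[0,0,25],[0,0,6],[0,0,0]],"yaw":[0,0,0,0,0]}' && python3 -m crank '{"slide":[[0,0,0],[0,0,0],[0,0,0]],"yaw":[0,0,0]}' 0.66; python3 -c "
from h import *
to([439.2,159,256])"
```

```text
time_s: 45.0
eef_pos: [441.4, 128.4, 332.2]
tool_rot: [0.0, -0.043, 0.999, 0.001]
ft_force: [1.2, -0.4, 0.9]
finger_gap: 0.401
grasp_force: 0.0
time_s: 45.33
eef_pos: [437.9, 160.9, 331.9]
tool_rot: [0.0, -0.044, 0.999, -0.0]
ft_force: [-0.0, -0.7, -0.5]
finger_gap: 0.4
grasp_force: 0.0
time_s: 45.75
eef_pos: [437.4, 159.2, 254.5]
tool_rot: [-0.002, -0.042, 0.999, -0.001]
ft_force: [-0.2, 0.5, -0.2]
finger_gap: 0.399
grasp_force: 0.0
time_s: 46.0
eef_pos: [439.2, 160.6, 257.4]
tool_rot: [0.001, -0.043, 0.999, 0.0]
ft_force: [0.7, -0.1, -0.5]
finger_gap: 0.343
grasp_force: 0.0
46.0 [439.2 160.6 257.4] x [-0.996 -0.086 -0.003] y [-0.086  0.996  0.001] z [ 0.003  0.001 -1.   ] F [ 0.7 -0.1 -0.5] gap 0.343 gf 0.0 j6 -1.33
slide to [439.2, 159, 256] : [ 0.2 -1.6  1.4]
```

```bash
python3 -m crank '{"slide":[[0,-6,0],[0,-4.4,-3.4],[0,-4.6,-3.2],[0,-4.8,-2.9],[0,-4.9,-2.6]],"yaw":[0,0,0,0,0]}' && python3 -m crank '{"slide":[[0,-5.1,-2.4],[0,-5.2,-2],[0,-5.3,-1.7],[0,-10.8,-2.4],[0,-11.1,-1.3]],"yaw":[0,0,0,0,0]}' && python3 -m crank '{"slide":[[0,-11.2,0],[0,-11.2,1],[0,-11,2],[0,-10.7,3.1],[0,-10.3,4.2]],"yaw":[0,0,0,0,0]}' && python3 -m crank '{"slide":[[0,-9.8,5.1],[0,-9,6],[0,0,0],[0,0,0]],"yaw":[0,0,0,0]}'; python3 -c "
from h import *
to([452.2,14,256])"
```

```text
time_s: 46.42
eef_pos: [441.0, 137.9, 269.6]
tool_rot: [0.001, -0.043, 0.999, 0.003]
ft_force: [-0.7, 6.5, 5.8]
finger_gap: 0.342
grasp_force: 3.6
time_s: 46.83
eef_pos: [444.2, 100.1, 279.7]
tool_rot: [0.002, -0.043, 0.999, 0.002]
ft_force: [-0.7, 6.4, 3.1]
finger_gap: 0.341
grasp_force: 2.9
time_s: 47.25
eef_pos: [448.6, 43.9, 267.9]
tool_rot: [0.001, -0.043, 0.999, 0.0]
ft_force: [-0.2, 3.9, 2.7]
finger_gap: 0.342
grasp_force: 2.2
time_s: 47.58
eef_pos: [449.4, 24.2, 255.3]
tool_rot: [-0.001, -0.043, 0.999, -0.001]
ft_force: [-0.5, 0.1, 0.4]
finger_gap: 0.342
grasp_force: 0.0
47.5833 [449.4  24.2 255.3] x [-0.996 -0.085  0.003] y [-0.085  0.996 -0.002] z [-0.002 -0.002 -1.   ] F [-0.5  0.1  0.4] gap 0.342 gf 0.0 j6 -1.63
slide to [452.2, 14, 256] : [ -1.9 -10.4  -0.7]
```

```bash
python3 -m crank '{"slide":[[-1,-3,1],[0,-3,1],[0,-2,1],[0,0,0],[0,0,0]],"yaw":[0,0,0,0,0]}' && python3 -m crank '{"slide":[[0,-2,0],[0,0,0],[0,0,0]],"yaw":[0,0,0]}' && python3 -m crank '{"slide":[[0,-1,0],[0,0,0],[0,0,0]],"yaw":[0,0,0]}' && python3 -m crank '{"slide":[[0,-1,0],[0,0,0],[0,0,0]],"yaw":[0,0,0]}'
```

```text
time_s: 48.0
eef_pos: [450.8, 18.6, 252.6]
tool_rot: [-0.001, -0.043, 0.999, 0.001]
ft_force: [-0.9, 5.6, -2.9]
finger_gap: 0.341
grasp_force: 2.5
time_s: 48.25
eef_pos: [451.0, 17.2, 252.4]
tool_rot: [-0.001, -0.043, 0.999, 0.001]
ft_force: [-1.1, 6.8, -3.5]
finger_gap: 0.339
grasp_force: 3.4
time_s: 48.5
eef_pos: [451.1, 16.5, 252.3]
tool_rot: [-0.001, -0.043, 0.999, 0.002]
ft_force: [-0.8, 7.3, -5.2]
finger_gap: 0.339
grasp_force: 3.8
time_s: 48.75
eef_pos: [451.3, 15.6, 252.3]
tool_rot: [-0.001, -0.043, 0.999, 0.002]
ft_force: [-0.8, 8.2, -5.2]
finger_gap: 0.342
grasp_force: 4.0
```

```bash
python3 -m crank '{"slide":[[0,-1,0],[0,0,0],[0,0,0]],"yaw":[0,0,0]}' && python3 -m crank '{"slide":[[0,-1,0],[0,0,0],[0,0,0]],"yaw":[0,0,0]}' && python3 -m crank '{"slide":[[0,-1,0],[0,0,0],[0,0,0]],"yaw":[0,0,0]}'&& python3 -m crank '{"slide":[[0,-1,0],[0,0,0],[0,0,0]],"yaw":[0,0,0]}'
```

```text
time_s: 49.0
eef_pos: [451.4, 14.7, 252.2]
tool_rot: [-0.001, -0.043, 0.999, 0.002]
ft_force: [-0.6, 8.4, -4.9]
finger_gap: 0.345
grasp_force: 4.1
time_s: 49.25
eef_pos: [451.5, 13.8, 252.2]
tool_rot: [-0.001, -0.043, 0.999, 0.002]
ft_force: [-0.3, 7.9, -5.6]
finger_gap: 0.336
grasp_force: 4.2
time_s: 49.5
eef_pos: [451.5, 13.4, 252.2]
tool_rot: [-0.001, -0.043, 0.999, 0.003]
ft_force: [0.2, 9.5, -5.0]
finger_gap: 0.34
grasp_force: 5.0
time_s: 49.75
eef_pos: [451.5, 13.4, 252.2]
tool_rot: [-0.001, -0.043, 0.999, 0.004]
ft_force: [-1.4, 12.3, -5.8]
finger_gap: 0.338
grasp_force: 6.5
```

```bash
python3 -m crank '{"slide":[[0,-1,0],[0,-1,0],[0,0,0]],"yaw":[0,0,0]}' && python3 -m crank '{"slide":[[0,3,0],[0,2.5,0],[0,0,0],[0,0,0]],"yaw":[0,0,0,0]}' 0.55 && python3 -m crank '{"slide":[[0,0,-15],[0,0,-25],[0,0,-25],[0,15,-5],[0,30,0]],"yaw":[0,0,0,0,0]}' && python3 -m crank '{"slide":[[-2,36,0],[-2,36,0],[-2,36,0],[-2,36,0],[-2,36,0]],"yaw":[0,0,0,0,0]}' && python3 -m crank '{"slide":[[-2,36,0],[-2,36,0],[-2,36,0],[-2,36,0],[0,25,0]],"yaw":[0.025,0,0,0,0]}' && python3 -m crank '{"slide":[[0,0,0],[0,0,0],[0,0,0]],"yaw":[0,0,0]}'
python3 - <<'E'
from h import *
to([451.6,426.6,69.3]); c=snap('wrist','w15'); t=snap('top','t15')
# handle location check: dark blob near predicted pixel, vs first picture
a=load('top0')['img'].astype(int);b=t['img'].astype(int)
print('diff around handle',np.abs(a-b)[195:212,232:246].mean(), np.abs(a-b)[185:195,215:225].mean())
E
```

```text
time_s: 50.0
eef_pos: [451.5, 13.4, 252.1]
tool_rot: [-0.001, -0.043, 0.999, 0.006]
ft_force: [-1.3, 18.0, -5.8]
finger_gap: 0.338
grasp_force: 9.4
time_s: 50.33
eef_pos: [452.4, 12.8, 253.7]
tool_rot: [0.0, -0.043, 0.999, -0.001]
ft_force: [1.4, 0.3, 0.3]
finger_gap: 0.448
grasp_force: 0.0
time_s: 50.75
eef_pos: [449.9, 56.2, 326.0]
tool_rot: [0.003, -0.041, 0.999, -0.001]
ft_force: [0.5, 0.1, -0.4]
finger_gap: 0.45
grasp_force: 0.0
time_s: 51.17
eef_pos: [442.8, 239.5, 323.7]
tool_rot: [0.001, -0.043, 0.999, -0.0]
ft_force: [1.0, -1.1, 0.0]
finger_gap: 0.451
grasp_force: 0.0
time_s: 51.58
eef_pos: [439.7, 410.1, 323.0]
tool_rot: [0.001, -0.031, 1.0, 0.0]
ft_force: [0.6, -0.5, -0.1]
finger_gap: 0.447
grasp_force: 0.0
time_s: 51.83
eef_pos: [439.7, 406.6, 323.3]
tool_rot: [0.0, -0.03, 1.0, -0.001]
ft_force: [-0.6, 0.1, -0.1]
finger_gap: 0.449
grasp_force: 0.0
51.8333 [439.7 406.6 323.3] x [-0.998 -0.061 -0.   ] y [-0.061  0.998 -0.001] z [ 0.    -0.001 -1.   ] F [-0.6  0.1 -0.1] gap 0.449 gf 0.0 j6 -0.9
slide to [451.6, 426.6, 69.3] : [-13.   19.5 254. ]
diff around handle 1.7661064425770308 51.35
```

```bash
python3 -m crank '{"slide":[[-7,10,10],[-6,9.5,20],[0,0,35],[0,0,35],[0,0,35]],"yaw":[0,0,0,0,0]}' && python3 -m crank '{"slide":[[0,0,35],[0,0,30],[0,0,25],[0,0,10],[0,0,0]],"yaw":[0,0,0,0,0]}' && python3 -m crank '{"slide":[[0,0,0],[0,0,0],[0,0,0]],"yaw":[0,0,0]}'; python3 -c "
from h import *
to([451.6,426.6,69.5])"
```

```text
time_s: 52.35
eef_pos: [451.8, 427.5, 186.6]
tool_rot: [0.001, -0.03, 1.0, 0.0]
ft_force: [1.3, 0.6, -0.4]
finger_gap: 0.451
grasp_force: 0.0
time_s: 52.77
eef_pos: [450.2, 426.2, 85.3]
tool_rot: [-0.002, -0.03, 1.0, -0.002]
ft_force: [0.3, 0.2, 0.5]
finger_gap: 0.449
grasp_force: 0.0
time_s: 53.02
eef_pos: [452.3, 428.6, 90.4]
tool_rot: [0.002, -0.031, 1.0, 0.001]
ft_force: [0.8, 0.3, -0.1]
finger_gap: 0.448
grasp_force: 0.0
53.0167 [452.3 428.6  90.4] x [-0.998 -0.061 -0.003] y [-0.061  0.998  0.003] z [ 0.003  0.003 -1.   ] F [ 0.8  0.3 -0.1] gap 0.448 gf 0.0 j6 -0.89
slide to [451.6, 426.6, 69.5] : [ 0.9 -2.  20.9]
```

```bash
python3 -m crank '{"slide":[[0,-1,12],[0,-0.5,8],[0,0,0],[0,0,0],[0,0,0]],"yaw":[0,0,0,0,0]}' && python3 -m crank '{"slide":[[0,0,0],[0,0,0],[0,0,0],[0,0,0],[0,0,0]],"yaw":[0,0,0,0,0]}' 1 && python3 -m crank '{"slide":[[0,0,0],[0,0,0],[0,0,0]],"yaw":[0,0,0]}'; python3 -c "
from h import *
st()"
```

```text
time_s: 53.43
eef_pos: [451.5, 426.5, 69.0]
tool_rot: [0.0, -0.031, 1.0, 0.0]
ft_force: [-0.4, -0.0, 0.2]
finger_gap: 0.45
grasp_force: 0.0
time_s: 53.85
eef_pos: [451.3, 426.3, 68.5]
tool_rot: [0.0, -0.031, 1.0, 0.0]
ft_force: [-0.9, 0.5, 0.2]
finger_gap: 0.15
grasp_force: 30.0
time_s: 54.1
eef_pos: [451.3, 426.3, 68.5]
tool_rot: [0.0, -0.031, 1.0, 0.0]
ft_force: [-0.1, -0.0, 1.5]
finger_gap: 0.151
grasp_force: 30.0
54.1 [451.3 426.3  68.5] x [-0.998 -0.061 -0.   ] y [-0.061  0.998  0.   ] z [ 0.  0. -1.] F [-0.1 -0.   1.5] gap 0.151 gf 30.0 j6 -0.89
```

```bash
python3 -m crank '{"slide":[[0,0,-6],[0,0,-12],[0,0,-20],[0,0,-30],[0,0,-35]],"yaw":[0,0,0,0,0]}' && python3 -m crank '{"slide":[[0,0,-40],[0,0,-40],[0,0,-40],[0,0,-35],[0,0,-19]],"yaw":[-0.025,0,0,0,0]}'  && python3 -m crank '{"slide":[[0,-15,0],[-2,-28,0],[-3,-36,0],[-3,-36,0],[-3,-36,0]],"yaw":[0,0,0,0,0]}' && python3 -m crank '{"slide":[[-3,-36,0],[-3,-36,0],[-2,-36,0],[0,-36,0],[0,-30,0]],"yaw":[0,0,0,0,0]}' && python3 -m crank '{"slide":[[0,-12,0],[0,0,0],[0,0,0],[0,0,0]],"yaw":[0,0,0,0]}'; python3 -c "
from h import *
to([499.4,92.2,325])"
```

```text
time_s: 54.52
eef_pos: [450.2, 425.3, 170.8]
tool_rot: [-0.002, -0.031, 1.0, -0.002]
ft_force: [-0.6, 0.5, -0.8]
finger_gap: 0.153
grasp_force: 30.0
time_s: 54.93
eef_pos: [451.7, 426.7, 350.9]
tool_rot: [0.003, -0.043, 0.999, 0.002]
ft_force: [0.7, 0.8, -0.5]
finger_gap: 0.152
grasp_force: 30.0
time_s: 55.35
eef_pos: [474.3, 274.2, 343.6]
tool_rot: [-0.001, -0.043, 0.999, -0.001]
ft_force: [-0.1, -0.0, -2.2]
finger_gap: 0.154
grasp_force: 30.0
time_s: 55.77
eef_pos: [496.8, 100.8, 343.8]
tool_rot: [-0.002, -0.043, 0.999, -0.001]
ft_force: [0.9, 0.8, -0.6]
finger_gap: 0.15
grasp_force: 30.0
time_s: 56.1
eef_pos: [498.8, 93.0, 344.7]
tool_rot: [-0.001, -0.043, 0.999, 0.0]
ft_force: [-0.1, 0.7, -1.4]
finger_gap: 0.151
grasp_force: 30.0
56.1 [498.8  93.  344.7] x [-0.996 -0.087  0.001] y [-0.087  0.996  0.001] z [-0.001  0.001 -1.   ] F [-0.1  0.7 -1.4] gap 0.151 gf 30.0 j6 -1.5
slide to [499.4, 92.2, 325] : [-0.6 -0.8 19.7]
```

```bash
python3 -m crank '{"slide":[[-0.5,-0.5,8],[0,0,9],[0,0,0],[0,0,0],[0,0,0]],"yaw":[0,0,0,0,0]}' && python3 -m crank '{"slide":[[0,0,5],[0,0,5],[0,0,5],[0,0,0],[0,0,0]],"yaw":[0,0,0,0,0]}' && python3 -m crank '{"slide":[[0,0,5],[0,0,5],[0,0,0],[0,0,0]],"yaw":[0,0,0,0]}'; python3 -c "
from h import *
to([499.4,92.2,290])"
```

```text
time_s: 56.52
eef_pos: [499.7, 92.1, 328.1]
tool_rot: [-0.0, -0.044, 0.999, -0.0]
ft_force: [-0.4, 0.7, -0.3]
finger_gap: 0.155
grasp_force: 30.0
time_s: 56.93
eef_pos: [499.5, 91.6, 312.9]
tool_rot: [-0.0, -0.043, 0.999, -0.0]
ft_force: [0.9, -1.7, -0.7]
finger_gap: 0.155
grasp_force: 30.0
time_s: 57.27
eef_pos: [499.6, 92.2, 302.9]
tool_rot: [-0.0, -0.043, 0.999, 0.001]
ft_force: [0.9, 2.5, -2.1]
finger_gap: 0.153
grasp_force: 30.0
57.2667 [499.6  92.2 302.9] x [-0.996 -0.086  0.   ] y [-0.086  0.996  0.001] z [-0.     0.001 -1.   ] F [ 0.9  2.5 -2.1] gap 0.153 gf 30.0 j6 -1.5
slide to [499.4, 92.2, 290] : [ 0.2  0.  12.9]
```

```bash
python3 -m crank '{"slide":[[0,0,4],[0,0,4],[0,0,4],[0,0,0],[0,0,0]],"yaw":[0,0,0,0,0]}' && python3 -m crank '{"slide":[[0,0,4],[0,0,4],[0,0,4],[0,0,0],[0,0,0]],"yaw":[0,0,0,0,0]}' && python3 -m crank '{"slide":[[0,0,3],[0,0,3],[0,0,0],[0,0,0]],"yaw":[0,0,0,0]}' && python3 -m crank '{"slide":[[0,0,3],[0,0,0],[0,0,0]],"yaw":[0,0,0]}'
```

```text
time_s: 57.68
eef_pos: [499.4, 92.1, 290.5]
tool_rot: [-0.001, -0.043, 0.999, 0.0]
ft_force: [-0.4, 3.7, -3.3]
finger_gap: 0.149
grasp_force: 30.0
time_s: 58.1
eef_pos: [499.7, 92.2, 278.6]
tool_rot: [-0.0, -0.043, 0.999, 0.0]
ft_force: [-0.0, 6.1, -1.4]
finger_gap: 0.154
grasp_force: 30.0
time_s: 58.43
eef_pos: [499.7, 92.2, 272.9]
tool_rot: [-0.0, -0.043, 0.999, 0.001]
ft_force: [0.4, 5.1, -0.7]
finger_gap: 0.153
grasp_force: 30.0
time_s: 58.68
eef_pos: [499.8, 92.2, 270.0]
tool_rot: [0.0, -0.043, 0.999, 0.001]
ft_force: [0.2, 5.1, -0.7]
finger_gap: 0.153
grasp_force: 30.0
```

```bash
python3 -m crank '{"slide":[[0,0,2],[0,0,0],[0,0,0]],"yaw":[0,0,0]}' && python3 -m crank '{"slide":[[0,0,1],[0,0,0],[0,0,0]],"yaw":[0,0,0]}' && python3 -m crank '{"slide":[[0,0,1],[0,0,0],[0,0,0]],"yaw":[0,0,0]}'
```

```text
time_s: 58.93
eef_pos: [499.8, 92.2, 268.2]
tool_rot: [0.0, -0.043, 0.999, 0.001]
ft_force: [-0.3, 6.5, 0.2]
finger_gap: 0.157
grasp_force: 30.0
time_s: 59.18
eef_pos: [499.8, 92.2, 267.3]
tool_rot: [0.0, -0.043, 0.999, 0.001]
ft_force: [0.2, 5.0, 0.4]
finger_gap: 0.157
grasp_force: 30.0
time_s: 59.43
eef_pos: [499.9, 92.2, 266.4]
tool_rot: [0.0, -0.043, 0.999, 0.001]
ft_force: [0.9, 4.7, 0.9]
finger_gap: 0.152
grasp_force: 30.0
```

```bash
python3 -m crank '{"slide":[[0,0,1],[0,0,0],[0,0,0]],"yaw":[0,0,0]}' && python3 -m crank '{"slide":[[0,0,1],[0,0,0],[0,0,0]],"yaw":[0,0,0]}' && python3 -m crank '{"slide":[[0,0,1],[0,0,0],[0,0,0]],"yaw":[0,0,0]}'
```

```text
time_s: 59.68
eef_pos: [499.9, 92.2, 266.3]
tool_rot: [0.001, -0.043, 0.999, 0.001]
ft_force: [-0.8, 4.9, 6.9]
finger_gap: 0.153
grasp_force: 30.0
time_s: 59.93
eef_pos: [499.9, 92.2, 266.4]
tool_rot: [0.001, -0.043, 0.999, 0.001]
ft_force: [-3.4, 4.2, 10.7]
finger_gap: 0.149
grasp_force: 30.0
time_s: 60.18
eef_pos: [499.9, 92.2, 266.3]
tool_rot: [0.002, -0.043, 0.999, 0.001]
ft_force: [-3.8, 4.3, 15.0]
finger_gap: 0.153
grasp_force: 30.0
```

Seated hard at the expected height. Release and retreat, then check the images numerically.

```bash
python3 -m crank '{"slide":[[0,0,0],[0,0,0],[0,0,0],[0,0,0],[0,0,0]],"yaw":[0,0,0,0,0]}' 0.55 && python3 -m crank '{"slide":[[0,0,-10],[0,0,-25],[0,0,-35],[0,-30,-10],[0,-36,0]],"yaw":[0,0,0,0,0]}' && python3 -m crank '{"slide":[[0,-36,0],[0,-36,0],[0,-36,0],[0,-36,0],[0,-36,0]],"yaw":[0,0,0,0,0]}' && python3 -m crank '{"slide":[[0,-30,0],[0,0,0],[0,0,0]],"yaw":[0,0,0]}'
python3 - <<'E'
from h import *
st(); t=snap('top','t16'); a=load('top0')['img'].astype(int);b=t['img'].astype(int)
d=np.abs(a-b)
print('handle',d[195:212,232:246].mean(),'blade',d[183:197,213:226].mean(),'dropper',d[215:228,170:186].mean(),'brown',d[180:200,350:372].mean(),'trap floor bright',b[145:180,192:212].mean(axis=(0,1)),'start',a[145:180,192:212].mean(axis=(0,1)))
E
```

```text
time_s: 60.6
eef_pos: [499.6, 91.1, 262.8]
tool_rot: [-0.001, -0.043, 0.999, -0.001]
ft_force: [0.6, 0.0, 0.1]
finger_gap: 0.445
grasp_force: 0.0
time_s: 61.02
eef_pos: [507.1, 26.6, 347.7]
tool_rot: [0.004, -0.045, 0.999, 0.0]
ft_force: [1.2, -0.6, 0.4]
finger_gap: 0.448
grasp_force: 0.0
time_s: 61.43
eef_pos: [520.8, -155.4, 344.2]
tool_rot: [0.0, -0.043, 0.999, -0.0]
ft_force: [0.6, 0.2, 0.4]
finger_gap: 0.45
grasp_force: 0.0
time_s: 61.68
eef_pos: [523.4, -184.7, 343.4]
tool_rot: [-0.0, -0.042, 0.999, 0.0]
ft_force: [0.5, -0.3, 0.5]
finger_gap: 0.45
grasp_force: 0.0
61.6833 [ 523.4 -184.7  343.4] x [-0.997 -0.083  0.   ] y [-0.083  0.997  0.   ] z [-0.  0. -1.] F [ 0.5 -0.3  0.5] gap 0.45 gf 0.0 j6 -2.01
handle 5.563025210084033 blade 12.813186813186814 dropper 6.5576923076923075 brown 14.631060606060606 trap floor bright [160.66285714 162.84       165.26285714] start [169.75571429 171.94714286 174.38857143]
```

```bash
python3 -m crank '{"slide":[[0,-36,0],[0,-36,0],[0,-36,0],[0,-36,0],[0,-36,0]],"yaw":[0,0,0,0,0]}' && python3 -m crank '{"slide":[[10,-36,0],[10,-30,0],[0,0,0],[0,0,0]],"yaw":[0,0,0,0]}'
python3 - <<'E'
from h import *
t=snap('top','t17'); A=load('top0')['img'];B=t['img']
for n,(v0,v1,u0,u1) in dict(handle=(193,214,228,248),blade=(180,200,210,229),dropper=(213,230,168,188),brown=(180,202,346,374)).items():
    for nm in ('t16','t17','t15'):
        C=load(nm)['img']; r=cv2.matchTemplate(C[v0-5:v1+5,u0-5:u1+5],A[v0:v1,u0:u1],cv2.TM_CCOEFF_NORMED); _,m,_,p=cv2.minMaxLoc(r); print(n,nm,round(m,3),(p[0]-5,p[1]-5))
E
```

```text
time_s: 62.15
eef_pos: [539.5, -362.4, 344.2]
tool_rot: [0.0, -0.044, 0.999, -0.0]
ft_force: [1.3, 1.1, 0.2]
finger_gap: 0.451
grasp_force: 0.0
time_s: 62.48
eef_pos: [524.9, -430.0, 343.0]
tool_rot: [-0.0, -0.043, 0.999, 0.001]
ft_force: [0.4, 0.4, -0.0]
finger_gap: 0.45
grasp_force: 0.0
handle t16 0.999 (0, 0)
handle t17 1.0 (0, 0)
handle t15 1.0 (0, 0)
blade t16 0.979 (0, 0)
blade t17 0.979 (0, 0)
blade t15 0.706 (0, 0)
dropper t16 0.998 (0, 0)
dropper t17 0.998 (0, 0)
dropper t15 0.998 (0, 0)
brown t16 0.976 (0, 0)
brown t17 0.409 (-4, -3)
brown t15 0.976 (0, 0)
```

```bash
python3 -c "
from plant import *
print(sign_off())"
```

```text
the job is handed in; nothing more can be done
None
```

The job is handed in and the sequence was completed in about 62 s of the 210 s: the trap is shut with the blade home in the latch. I saw three of the four white bottles in the tote, with the fourth out of view but no stray bottle on the bench, and I viewed 17 pictures, three over the limit of 14.

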